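# Change over the specimen rods in the microscope inspection fixture

## Robot

A 6-joint arm with a two-finger parallel gripper is mounted at the origin on the work surface. World frame = base frame: x ahead of the robot, y to its left, z up, the work surface at z = 0. Lengths are in m, angles in degrees, forces in N, time in s.
With the tool pointing down it reaches from about 0.25 to 0.725 m from the base axis. Payload 9.7 kg.
Tool frame: the origin (TCP) lies between the finger pads; the fingertips stand bot.tcp_to_tips ahead of it and the grasp point (between the pads) lies 11 mm behind it (bot.tcp_to_tips is the distance from the TCP to the fingertips, in m); z points along the fingers, y is the line along which they close (so a half turn about z gives the same grasp; the last joint's range is limited). The gripper opens to 85 mm and grips with 20 to 120 N. Pads are 22 mm wide; open, the fingers measure 114 mm over their backs; the gripper's body (76 mm by 85 mm) begins 54 mm behind the grasp point. The pads swing forward as they close: fully open they stand 13 mm farther back than shut.
Start: joints at [75.115, 4.979, 10.078, 95.1, 0, 90], TCP at [0.141, 0.532, 0.239] pointing down, gripper open.
Joint ranges: [-179.16, 179.16], [-48.56, 103.87], [-65.8, 70.77], [-126.05, 130.52], [-82.76, 87.17], [-180, 180]. Speed limits (degrees/s): [127.2, 127.2, 147.25, 180, 180, 180].

## Interface

Orientations are given as [roll, pitch, yaw] about the fixed x, y, z axes, in that order (R = Rz(yaw) Ry(pitch) Rx(roll)).
In Python, from workcell import bot gives the robot as it stands. The module is installed in compiled form; this text tells all that it offers.
- The arm moves only by the tool carry_out, never from a script. Its arguments are lists of equal length, an entry for each row: "linear": the shift along the world's x, y, z normalised to -1 to 1, where 1 is 2 cm, a list of three; "rotation": the turn, a rotation vector about the world's x, y, z normalised to -1 to 1, where 1 is 8 degrees, a list of three; "grip": the closure, from -1 (fully open) to 1 (shut). In form: {"linear": [[tx, ty, tz], ...], "rotation": [[rx, ry, rz], ...], "grip": [grip, ...]}. A call has 1 to 12 rows; each row shifts and turns the commanded pose from where the row before left it; what a row does not reach is not made up. A row lasts 1/10 s, in which the tool goes at most 50 mm and 8.59 degrees, less where a joint would pass 70% of its speed; a pose out of reach is approached as far as the arm can. A call with a number of a shift or a turn outside -1 to 1 is refused whole. A call with a gripper value outside its range is refused whole. The fingers move at their own pace and stop on an object; "grip_force" is the grip in N (left out, the last holds). Time passes only in rows, so rows that do not move let the fingers close. It gives the time, the measured TCP pose, the force, the opening and the grip force at its end, in the units of the state.
- bot.get_obs(): the state, without advancing time (a new reading comes with each control period).
- bot.camera(name): name is "scene" or "top"; returns the picture (420x560x3 uint8, blue, green, red); there is no depth.
- bot.camera_model(name): a dict with "fx", "fy", "cx", "cy" (pixels), "camera_from_world" (4x4, takes a point from world to camera coordinates). Camera axes: x right, y up, looking along -z (the intrinsics and any distortion apply to the point x, -y, -z); pixel columns grow to the right and rows downward; lengths in m; the calibration is good to about 2 mm. A picture is of the moment at which its call begins. camera_model takes no time and is no camera call.
- bot.job_done(): hands the job in; it is judged then, once.
The state is a dict: "time": time; "q": joint angles; "qd": joint speeds; "joint_efforts": joint torques, N m; "ee_pos": TCP position; "tcp_rot": TCP orientation; "wrist_force": force on the tool from outside, world axes, zero at the start; "torque": the same for the moment, N m; "opening": finger opening in m; "grasp_force": force on a finger pad.
Only numpy, scipy, OpenCV 4.12 (cv2) and the standard library are available. Lean on these libraries where they do the work, as an engineer would, in place of code of your own. Each camera call takes 0.05 s, during which the arm holds its last target. There are 200 camera calls.

## Task

Unlock the stud behind the finished white rod in the inspection fixture and move that rod to the orange rest, then load every coloured specimen rod on the table into the fixture, one per lane in any order: lay it on the two V-cradles, drop a red-handled T-stud into that lane's slot (or use the one standing there), slide it against the rod until the rod is fully home under the hood against the stop, and give the stud a quarter turn so that it locks with its collar still against the rod. Let go of everything and do not disturb the other things on the bench.

Things in the scene. Friction and masses are not known exactly. Their poses are not given: they have to be found in the camera images.
- fixture: fixed aluminium inspection fixture, 240 (its x) x 250 (its y) mm, flat deck 26 mm above the table; origin at the centre of its underside. Three identical lanes run along its +x, at y = +75, 0 and -75 mm. Each has, going +x from the near end: an open T-slot (x = -100 to -12 mm), two blue V-cradles (centred at x = +2 and +66 mm) and a steel stop with a hood (face at x = +105 mm)
- lane1_stop (a point): stop face of the lane at y = +75 mm, at the cradle axis (41 mm above the table); axes as the fixture's, x into the stop. The stop is 36 mm wide; its hood juts 8 mm back over the rod's end, 31 to 36 mm above the deck, so a rod cannot be lowered straight against the stop: lay it 10 to 25 mm short and slide it under (more than 34 mm short, its cap rides on the far cradle)
- lane1_cradle (a point): (alike in every lane) point on the rod axis midway between the lane's two V-cradles, 71 mm before the stop face and 15 mm above the deck. Each 90 degree V is 10 mm long, carries an 18 mm round on this axis, is 24 mm wide over its edges, which end about 2 mm below the axis; between the two Vs 54 mm are free for the fingers. Axes as the fixture's
- lane1_slot (a point): (alike in every lane) middle of the lane's T-slot at deck level, 161 mm before the stop face; the slot is 88 mm long along the lane, 16 mm wide between lips 6 mm thick, over a cavity 34 mm wide and 14 mm deep below the lips. Axes as the fixture's
- lane2_stop (a point): stop face of the lane at y = +0 mm, at the cradle axis (41 mm above the table); axes as the fixture's, x into the stop. The stop is 36 mm wide; its hood juts 8 mm back over the rod's end, 31 to 36 mm above the deck, so a rod cannot be lowered straight against the stop: lay it 10 to 25 mm short and slide it under (more than 34 mm short, its cap rides on the far cradle)
- lane3_stop (a point): stop face of the lane at y = -75 mm, at the cradle axis (41 mm above the table); axes as the fixture's, x into the stop. The stop is 36 mm wide; its hood juts 8 mm back over the rod's end, 31 to 36 mm above the deck, so a rod cannot be lowered straight against the stop: lay it 10 to 25 mm short and slide it under (more than 34 mm short, its cap rides on the far cradle)
- rod1: specimen rod, amber round resin bar 18 mm in diameter with a black hexagonal cap (22 mm across flats, 10 mm long) on each end, 120 mm long over all, about 0.11 kg, both ends alike; origin at its middle, x along it. It starts on the table on cap flats (axis 11 mm high), may be absent, and slides on the cradles when pushed with 1 to 3 N
- rod2: specimen rod, green round resin bar 18 mm in diameter with a black hexagonal cap (22 mm across flats, 10 mm long) on each end, 126 mm long over all, about 0.11 kg, both ends alike; origin at its middle, x along it. It starts on the table on cap flats (axis 11 mm high), may be absent, and slides on the cradles when pushed with 1 to 3 N
- rod3: specimen rod, blue round resin bar 18 mm in diameter with a black hexagonal cap (22 mm across flats, 10 mm long) on each end, 132 mm long over all, about 0.11 kg, both ends alike; origin at its middle, x along it. It starts on the table on cap flats (axis 11 mm high), may be absent, and slides on the cradles when pushed with 1 to 3 N
- stud1: T-stud, 0.13 kg: brass collar 34 mm across, 24 high; under it a stem 8 mm across and a T-head 28 (x) x 12 (y) mm, from 8 to 16 mm below; above it a red bar 30 (x) x 14 (y) mm, 24 to 60 mm over the collar's underside (origin, z up). Seated in a slot the collar rests on the deck and its rim meets the rod's end; bar along the slot the head goes in and out, bar across it is locked under the lips
- stud2: T-stud, 0.13 kg: brass collar 34 mm across, 24 high; under it a stem 8 mm across and a T-head 28 (x) x 12 (y) mm, from 8 to 16 mm below; above it a red bar 30 (x) x 14 (y) mm, 24 to 60 mm over the collar's underside (origin, z up). Seated in a slot the collar rests on the deck and its rim meets the rod's end; bar along the slot the head goes in and out, bar across it is locked under the lips
- stud3: T-stud just like stud1; it starts locked in the lane at y = +75 mm (bar across the lane), its collar against the finished rod
- stand: fixed white block 205 (x) x 52 (y) x 30 mm high with 32 x 16 mm through holes at x = -65, 0 and +65 mm; stud1 and stud2 wait in it, collars resting on its top, bars along its x; origin at the centre of its underside
- spray: white disinfectant bottle, 72 mm across, 200 mm high, standing; a bystander, origin at its underside's centre or its middle
- dish: small white dish, 84 mm across, 16 mm high; a bystander, origin at its underside's centre or its middle
- jar: small amber jar, 44 mm across, 50 mm high; a bystander, origin at its underside's centre or its middle
- carton: green carton 50 x 80 x 60 mm high; a bystander, origin at its underside's centre or its middle
- brush: small green brush lying on the table; a bystander, origin at its underside's centre or its middle
- syringe: small clear syringe, about 100 mm long, lying on the table; a bystander, origin at its underside's centre or its middle
- old_rod: the finished rod: white round bar 18 mm in diameter with black hexagonal caps like the other rods', 126 mm long, 0.11 kg; origin at its middle, x along it. It starts home in the lane at y = +75 mm, one end under the hood: once its stud is unlocked and drawn back, slide it back 9 mm or more before lifting
- rest: fixed rest for finished rods: orange base 150 (x) x 60 (y) x 12 mm high with two blue V-cradles like the fixture's at x = -32 and +32 mm, which carry a rod along its x with the axis 27 mm above the table; origin at the centre of its underside
- stud1_mid (a point): point on the stud's axis, 15 mm above the collar's underside: at the rod's axis height when seated in a slot; axes as the stud's
- stud2_mid (a point): point on the stud's axis, 15 mm above the collar's underside: at the rod's axis height when seated in a slot; axes as the stud's
- stud3_mid (a point): point on the stud's axis, 15 mm above the collar's underside: at the rod's axis height when seated in a slot; axes as the stud's
Mind the look-alikes: they are no part of the job. What is shaped like the rod1 but yellow is not meant.

How it is judged:
By the outcome, as a careful person would: the job done as asked, in the order asked, and still so for the second after the job is handed in, with the robot touching nothing.
Of rod1, rod2, rod3 only 2 to 3 are there at a start; the rules pass over those that are not, and their reading is None.
At some moment in a run one of rod1, rod2, rod3 may be knocked a few centimetres aside while the robot is not near it.
It also fails if it takes over 210 s, if anything falls off the work surface, if the arm or the gripper's body presses on something with over 40 N, if the wrist force passes 120 N, or if a joint passes its speed limit or range.

## Working session

There is one attempt and no reset: what is moved stays moved. The work goes in short steps, Python scripts to look and compute and a tool call to move; the robot and the scene stay as the last step left them, time stands still between calls to the robot, and variables do not carry over. Pictures are saved under pics/ and viewed, at most 14 in all, crops included, and the job is handed in when it is done.

Besides the shell and the picture viewer there is one more tool, called after "Emit:" by a JSON object that holds its "api" and its "payload". carry_out: Moves the arm, as the interface text tells. Its arguments: {"type":"object","properties":{"linear":{"type":"array","items":{"type":"array","items":{"type":"number"}}},"rotation":{"type":"array","items":{"type":"array","items":{"type":"number"}}},"grip":{"type":"array","items":{"type":"number"}},"grip_force":{"type":"number"}},"required":["linear","rotation","grip"]}

```bash
mkdir -p pics; python3 - <<'E'
from workcell import bot
import cv2,numpy as np
print(bot.get_obs()); print(bot.tcp_to_tips)
for n in("scene","top"):
    i=bot.camera(n); cv2.imwrite(f"pics/{n}0.png",i); m=bot.camera_model(n); print(n,m)
E
```

```text
{'time': 0.0, 'q': array([ 7.51116346e+01,  5.01090328e+00,  1.00336258e+01,  9.51020367e+01,
       -1.92926356e-03,  9.00003830e+01]), 'qd': array([-0.03110318,  0.13256186, -0.06230089, -0.06384507, -0.06721663,
        0.12739301]), 'joint_efforts': array([ 1.54764333e-03, -5.20385849e+01,  4.64803290e+01,  1.64445152e-02,
        4.24900691e-05,  2.81036677e-05]), 'ee_pos': array([0.14126189, 0.5312991 , 0.23857756]), 'tcp_rot': array([-1.79920686e+02,  1.92979187e-03,  1.65111254e+02]), 'wrist_force': array([-0.42689828,  0.25179885, -0.26203309]), 'torque': array([ 0.01524766, -0.00542536,  0.01885241]), 'grasp_force': 0.0, 'opening': 0.0851071136312108}
0.008
scene {'fx': 525.9878467765498, 'fy': 525.9878467765498, 'cx': 284.6770744048305, 'cy': 204.74619479873, 'camera_from_world': array([[ 0.85761349,  0.51428922,  0.00238809, -0.51752642],
       [-0.38438997,  0.63789861,  0.66733029,  0.10330492],
       [ 0.34167741, -0.57322942,  0.74475807, -1.51297133],
       [ 0.        ,  0.        ,  0.        ,  1.        ]])}
top {'fx': 384.13970748177553, 'fy': 384.13970748177553, 'cx': 277.3357286683871, 'cy': 208.8144353583708, 'camera_from_world': array([[-0.0155137 , -0.99986359, -0.00566735,  0.111681  ],
       [ 0.99011883, -0.01615206,  0.1392976 , -0.53192873],
       [-0.13937014, -0.00345033,  0.99023435, -0.94761542],
       [ 0.        ,  0.        ,  0.        ,  1.        ]])}
```

```bash
python3 - <<'E'
import cv2
for n in("scene","top"):
    i=cv2.imread(f"pics/{n}0.png"); cv2.imwrite(f"pics/{n}0b.png",cv2.resize(i,(800,600),interpolation=cv2.INTER_CUBIC))
E
```

```text
(no output)
```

View pics/top0b.png

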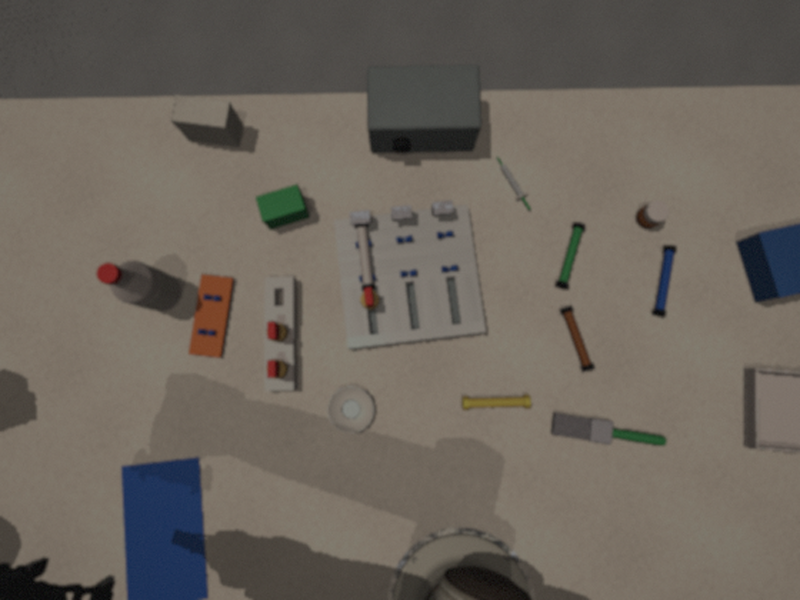

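View pics/scene0b.png

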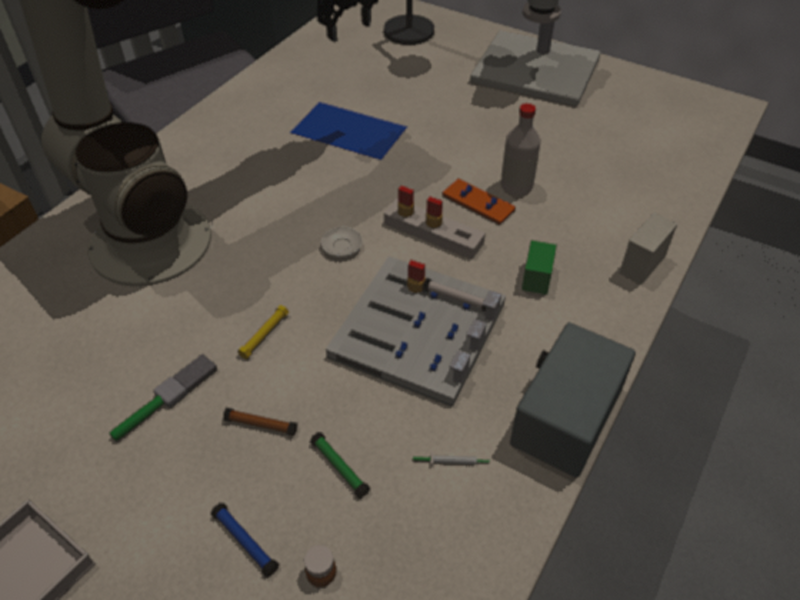

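The top picture (800x600 scale) shows the rest at (211,316), the stand at (281,333) with studs at (277,331) and (277,369), and the fixture at (410,278). The white rod lies in its left lane, with stud3 at (369,298). The rods are green (570,255), blue (664,280) and amber/brown (576,338), all with black caps. The bar at (496,402) is yellow with yellow caps, so it is the decoy.

```bash
cat > h.py <<'E'
import cv2,numpy as np
from workcell import bot
def ray(n,uv):
    m=bot.camera_model(n);T=m["camera_from_world"];R=T[:3,:3];c=-R.T@T[:3,3]
    d=R.T@np.array([(uv[0]-m["cx"])/m["fx"],-(uv[1]-m["cy"])/m["fy"],-1.]);return c,d
def onz(n,uv,z):
    c,d=ray(n,uv);return c+d*(z-c[2])/d[2]
def proj(n,p):
    m=bot.camera_model(n);T=m["camera_from_world"];q=T[:3,:3]@np.asarray(p)+T[:3,3]
    return np.array([m["cx"]+m["fx"]*q[0]/-q[2],m["cy"]-m["fy"]*q[1]/-q[2]])
def tri(ua,ub):
    (c1,d1),(c2,d2)=ray("scene",ua),ray("top",ub)
    s=np.linalg.lstsq(np.c_[d1,-d2],c2-c1,rcond=None)[0];a,b=c1+s[0]*d1,c2+s[1]*d2
    return (a+b)/2,np.linalg.norm(a-b)
H={"red":(0,8,130,30),"orange":(5,14,130,60),"amber":(8,16,90,20),"yellow":(20,30,100,40),"green":(50,75,100,20),"blue":(108,125,110,20)}
def blobs(i,c,amin=6):
    hsv=cv2.cvtColor(i,cv2.COLOR_BGR2HSV);h0,h1,s,v=H[c]
    m=cv2.inRange(hsv,(h0,s,v),(h1,255,255));n,l,st,ce=cv2.connectedComponentsWithStats(m)
    out=[]
    for k in range(1,n):
        if st[k,4]>=amin:
            p=np.argwhere(l==k)[:,::-1].astype(np.float32);r=cv2.minAreaRect(p)
            out.append((ce[k].round(1).tolist(),int(st[k,4]),np.round(r[1],1).tolist(),p))
    return out
E
python3 - <<'E'
from h import *
print("camc",ray("top",(0,0))[0],ray("scene",(0,0))[0])
for n in("top","scene"):
    i=cv2.imread(f"pics/{n}0.png")
    hsv=cv2.cvtColor(i,cv2.COLOR_BGR2HSV)
    for c in H:
        print(n,c,[(b[0],b[1],b[2]) for b in blobs(i,c)])
    if n=="top":
        for u,v in [(258,210),(192,231),(404,237),(347,281),(399,179),(465,196),(148,220),(258,215),(283,169),(300,230)]: print((u,v),hsv[v,u])
E
```

```text
camc [0.39633594 0.09980443 1.01309066] [ 1.00049514 -0.66701948  1.059095  ]
top red [([75.9, 191.2], 169, [12.0, 16.0]), ([258.0, 206.9], 82, [14.1, 5.8]), ([190.9, 231.4], 75, [11.0, 6.0]), ([190.6, 257.9], 69, [10.0, 7.0])]
top orange [([147.8, 220.8], 1141, [22.9, 56.3]), ([258.1, 209.7], 31, [11.7, 7.1]), ([403.5, 236.8], 181, [38.9, 4.7])]
top amber [([450.3, 153.6], 76, [14.4, 7.9]), ([147.6, 220.7], 1215, [24.1, 57.6]), ([261.1, 205.9], 7, [5.1, 1.0]), ([257.8, 211.7], 33, [13.3, 6.2]), ([403.5, 236.5], 239, [42.0, 6.0]), ([195.0, 232.4], 18, [11.0, 2.0]), ([194.7, 257.7], 15, [11.1, 1.9]), ([348.3, 413.3], 6, [2.7, 2.2])]
top yellow [([347.4, 281.2], 322, [8.1, 47.1])]
top green [([197.3, 144.4], 658, [22.6, 30.4]), ([399.3, 177.4], 188, [5.3, 41.5]), ([447.2, 305.6], 176, [35.0, 5.1])]
top blue [([542.4, 182.8], 1101, [45.8, 43.5]), ([314.0, 163.5], 6, [1.0, 2.0]), ([308.0, 164.5], 6, [1.0, 2.0]), ([285.8, 167.2], 6, [1.4, 2.1]), ([464.8, 195.4], 227, [6.1, 43.9]), ([317.3, 187.4], 7, [1.0, 3.0]), ([289.0, 190.5], 6, [1.0, 2.0]), ([540.2, 206.4], 9, [2.4, 6.3]), ([114.6, 3
[... 950 characters left out ...]
1.2])]
scene yellow [([183.8, 232.0], 340, [8.6, 46.1])]
scene green [([378.2, 180.4], 380, [18.2, 22.2]), ([380.9, 201.1], 8, [5.0, 2.0]), ([368.1, 200.7], 7, [2.2, 2.7]), ([95.3, 292.4], 303, [7.3, 43.2]), ([236.3, 323.5], 284, [42.8, 7.1]), ([294.5, 320.8], 13, [10.0, 1.0])]
scene blue [([244.3, 91.0], 1663, [75.1, 26.1]), ([345.5, 140.0], 6, [2.0, 1.0]), ([303.3, 205.9], 9, [2.8, 2.1]), ([326.1, 213.9], 8, [2.0, 2.0]), ([293.5, 222.9], 22, [2.7, 8.9]), ([317.9, 229.2], 12, [4.0, 2.0]), ([315.0, 234.2], 10, [3.0, 2.0]), ([282.1, 242.1], 12, [4.0, 2.0]), ([279.0, 247.2], 10, [3.0, 2.0]), ([306.0, 251.0], 13, [4.0, 2.0]), ([303.0, 256.2], 10, [3.0, 2.0]), ([169.8, 375.9], 366, [49.1, 7.5])]
```

```bash
python3 - <<'E'
import cv2,numpy as np
t=cv2.imread("pics/top0.png")[135:285,130:350]; s=cv2.imread("pics/scene0.png")[115:290,220:370]
f=lambda i,k:cv2.convertScaleAbs(cv2.resize(i,None,fx=k,fy=k,interpolation=cv2.INTER_CUBIC),alpha=1.5)
cv2.imwrite("pics/tc.png",f(t,3.6)); cv2.imwrite("pics/sc.png",f(s,3.4))
E
```

```text
(no output)
```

View pics/tc.png

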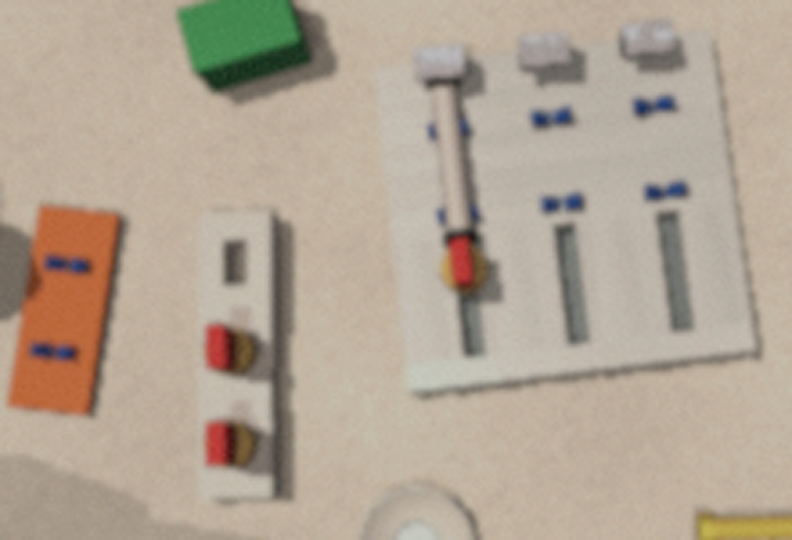

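View pics/sc.png

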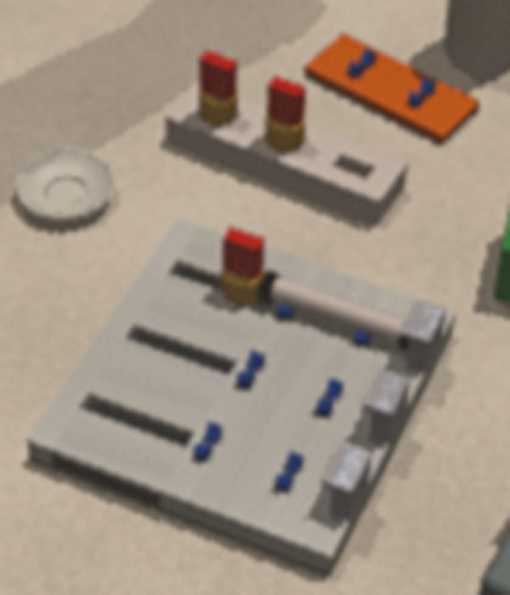

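The enlarged crops agree with that layout. Stud3's red bar is at crop (461,260) in the top view and appears to lie along the lane. Next I measure the poses with masks.

```bash
cat > fit.py <<'E'
from h import *
def fit2(model,meas):
    a,b=np.array(model),np.array(meas);ca,cb=a.mean(0),b.mean(0)
    U,S,V=np.linalg.svd((a-ca).T@(b-cb));D=np.diag([1,np.sign(np.linalg.det(V.T@U.T))]);R=V.T@D@U.T
    t=cb-R@ca;return R,t,np.degrees(np.arctan2(R[1,0],R[0,0])),((R@a.T).T+t-b)
def wcent(i,uv,r,c):
    u,v=np.round(uv).astype(int);p=cv2.cvtColor(i[v-r:v+r+1,u-r:u+r+1],cv2.COLOR_BGR2HSV).astype(float)
    b=i[v-r:v+r+1,u-r:u+r+1].astype(float)
    w=np.clip(b[...,0]-b[...,2]-5,0,60) if c=="blue" else None
    y,x=np.mgrid[-r:r+1,-r:r+1];return np.array([u+(w*x).sum()/w.sum(),v+(w*y).sum()/w.sum()])
E
python3 - <<'E'
from fit import *
i=cv2.imread("pics/top0.png");P=lambda x,y:(130+x/3.6,135+y/3.6)
mod,me=[],[]
for m,c in [((66,0),(553,118)),((2,0),(563,203)),((66,-75),(655,104)),((2,-75),(667,190))]:
    uv=wcent(i,P(*c),7,"blue");mod.append(np.array(m)/1e3);me.append(onz("top",uv,.036)[:2]);print(m,uv.round(1),me[-1].round(4))
g=cv2.GaussianBlur(cv2.cvtColor(i,cv2.COLOR_BGR2GRAY),(3,3),0)
for m,c in [((-56,0),(572,283)),((-56,-75),(675,271))]:
    u,v=np.round(P(*c)).astype(int);sub=g[v-25:v+26,u-8:u+9].astype(float)
    w=np.clip(np.percentile(sub,60)-15-sub,0,15);y,x=np.mgrid[-25:26,-8:9]
    uv=(u+(w*x).sum()/w.sum(),v+(w*y).sum()/w.sum())
    mod.append(np.array(m)/1e3);me.append(onz("top",uv,.026)[:2]);print(m,np.round(uv,1),me[-1].round(4))
R,t,a,res=fit2(mod,me);print("fixture",t.round(4),a.round(2),(res*1e3).round(1).tolist())
for n in("scene","top"):
  for y in(75,0,-75):
    print(n,[proj(n,[*(R@[x/1e3,y/1e3]+t),.026]).round(1).tolist() for x in(-100,-12)])
  print(n,"corners",[proj(n,[*(R@np.array(q)+t),.026]).round(1).tolist() for q in [(-.12,.125),(-.12,-.125),(.12,-.125),(.12,.125)]])
# rest
r=[wcent(i,P(67,264),5,"blue"),wcent(i,P(53,353),5,"blue")];w=[onz("top",u,.022)[:2] for u in r]
print("rest",np.mean(w,0),w,np.linalg.norm(w[0]-w[1]))
ob=[b for b in blobs(i,"orange") if b[1]>800][0];rc=cv2.minAreaRect(ob[3]);print("rest rect",onz("top",rc[0],.012),rc)
# studs
s=cv2.imread("pics/scene0.png")
for nm,a_,b_,z in [("stud_hi",(190.9,231.4),0,.09),("stud_lo",(190.6,257.9),0,.09),("stud3",(258,207),0,.086)]:
    print(nm,onz("top",a_,z).round(4))
E
```

```text
(66, 0) [283.  167.1] [0.6435 0.0868]
(2, 0) [286.  190.9] [0.5803 0.08  ]
(66, -75) [311.4 163.7] [0.6512 0.0125]
(2, -75) [314.8 187.6] [0.5877 0.0055]
(-56, 0) [287.9 210.4] [0.5308 0.076 ]
(-56, -75) [316.6 206.1] [0.5407 0.0011]
fixture [0.5812 0.0805] 5.95 [[3.3, 0.6], [2.8, 0.7], [3.4, 0.3], [3.2, 0.6], [-5.3, -1.3], [-7.4, -1.0]]
scene [[271.1, 193.3], [301.0, 203.6]]
scene [[258.4, 212.3], [289.2, 223.4]]
scene [[245.0, 232.7], [276.5, 244.5]]
scene corners [[272.5, 179.1], [228.3, 244.3], [318.1, 278.9], [354.6, 206.7]]
top [[261.6, 232.7], [257.7, 199.2]]
top [[290.5, 229.2], [286.3, 195.8]]
top [[319.4, 225.7], [314.9, 192.4]]
top corners [[243.1, 242.7], [339.7, 231.1], [326.9, 141.6], [233.4, 152.6]]
rest [0.51153213 0.44288127] [array([0.54308856, 0.43920698]), array([0.4799757 , 0.44655555])] 0.06353924494399653
rest rect [0.51139302 0.44464256 0.012     ] ((147.49037170410156, 220.6597137451172), (22.89762306213379, 56.304588317871094), 9.162346839904785)
stud_hi [0.4747 0.3121 0.09  ]
stud_lo [0.4113 0.3119 0.09  ]
stud3 [0.5321 0.1501 0.086 ]
```

```bash
python3 - <<'E'
from fit import *
t=cv2.imread("pics/top0.png");s=cv2.imread("pics/scene0.png")
mod,me,mt,ms=[],[],[],[]
for m,a in [((66,0),(283,167.1)),((2,0),(286,190.9)),((66,-75),(311.4,163.7)),((2,-75),(314.8,187.6))]:
    p0=onz("top",a,.036);u=wcent(s,proj("scene",p0),7,"blue");p,e=tri(u,a)
    print(m,u.round(1),"tri",(p*1e3).round(1),"gap",round(e*1e3,1),"scene@.036",(onz("scene",u,.036)[:2]*1e3).round(1))
    mod.append(np.array(m)/1e3);me.append(p[:2]);mt.append(p0[:2]);ms.append(onz("scene",u,.036)[:2])
for k in(mt,ms,me):
    R,o,a,res=fit2(mod,k);print("fix",(o*1e3).round(1),a.round(2),(res*1e3).round(1).tolist())
R,o,a,_=fit2(mod,mt)
# slots, tight mask
g=cv2.cvtColor(t,cv2.COLOR_BGR2GRAY)
big=cv2.resize(g,None,fx=4,fy=4,interpolation=cv2.INTER_CUBIC)
for y in(0,-75):
    c=proj("top",[*(R@[-.056,y/1e3]+o),.026]);u,v=((c+.5)*4).astype(int)
    sub=big[v-90:v+90,u-26:u+26];m=(sub<(int(sub.min())+int(np.median(sub)))//2).astype(np.uint8)
    n,l,st,ce=cv2.connectedComponentsWithStats(m);k=1+st[1:,4].argmax()
    r=cv2.minAreaRect(np.argwhere(l==k)[:,::-1].astype(np.float32));uv=(np.array(r[0])+[u-26,v-90])/4-.375
    print("slot",y,r[1],np.array(r[2]),uv.round(1),"pred",c.round(1),(onz("top",uv,.026)*1e3).round(1))
# red tops
for nm,a,zz in[("hi",(190.9,231.4),.09),("lo",(190.6,257.9),.09),("s3",(258,207),.086)]:
    print(nm)
for c in("red",):
    for n,i in(("top",t),("scene",s)):
        for b in blobs(i,c): print(n,b[0],cv2.minAreaRect(b[3]), "bright", i[b[3][:,1].astype(int),b[3][:,0].astype(int),2].min())
for n,i in(("top",t),("scene",s)):
  for c in("amber","green","blue"):
    for b in blobs(i,c,150):
        if max(b[2])/max(1,min(b[2]))>5:
            r=cv2.boxPoints(cv2.minAreaRect(b[3]));vx,vy,x0,y0=cv2.fitLine(b[3],cv2.DIST_L2,0,.01,.01).ravel()
            p,q=onz(n,(x0,y0),.013),onz(n,(x0+10*vx,y0+10*vy),.013);d=(q-p)
            print(n,c,(p*1e3).round(1)[:2],"ang",np.degrees(np.arctan2(d[1],d[0])).round(1))
E
```

```text
(66, 0) [316.6 231.1] tri [644.1  86.9  34.3] gap 0.5 scene@.036 [644.9  85.8]
(2, 0) [293.4 222.9] tri [580.8  80.2  34. ] gap 0.5 scene@.036 [581.8  78.9]
(66, -75) [304.7 253. ] tri [652.1  12.4  34. ] gap 0.5 scene@.036 [652.9  11.3]
(2, -75) [280.8 244.1] tri [588.4   5.5  34.1] gap 0.9 scene@.036 [589.5   4.6]
fix [578.   79.9] 5.98 [[0.1, 0.1], [-0.3, 0.0], [0.1, -0.2], [0.1, 0.1]]
fix [579.5  78.8] 6.07 [[0.2, 0.0], [-0.3, 0.1], [0.1, -0.0], [-0.1, -0.1]]
fix [578.6  80. ] 6.02 [[0.1, 0.0], [-0.2, 0.0], [0.1, -0.1], [0.0, 0.1]]
slot 0 (127.43846893310547, 17.27629280090332) 87.16120910644531 [287.  213.3] pred [288.7 213.6] [523.1  78.5  26. ]
slot -75 (9.0, 37.0) 90.0 [315.5 188.8] pred [317.4 210.1] [586.6   2.7  26. ]
hi
lo
s3
top [75.9, 191.2] ((76.0, 191.0), (12.0, 16.0), 90.0) bright 39
top [258.0, 206.9] ((257.9538879394531, 207.1307830810547), (14.139959335327148, 5.82963228225708), 82.87498474121094) bright 34
top [190.9, 231.4] ((191.0, 231.5), (11.0, 6.0), 90.0) bright 43
top [190.6, 257.9] ((190.5, 258.0), (10.0, 7.0), 90.0) bright 42
scene [368.8, 76.8] ((368.61767578125, 77.02942657470703), (10.429031372070312, 9.45888900756836), 14.03624439239502) bright 47
scene [283.8, 136.5] ((283.5, 136.5), (13.0, 9.0), 90.0) bright 49
scene [303.8, 144.3] ((303.5, 144.0), (12.0, 9.0), 90.0) bright 50
scene [291.3, 189.0] ((291.0, 188.5), (13.0, 10.0), 90.0) bright 50
top amber [ 459.1 -223.2] ang -162.8
top green [ 616.2 -221.8] ang -18.7
top green [ 282.4 -323. ] ang -100.2
top blue [ 564.8 -391.1] ang -13.9
scene amber [ 457.8 -225.3] ang 17.0
scene green [ 284.6 -323.1] ang 80.4
scene green [ 610.8 -221. ] ang -18.9
scene blue [ 561.4 -391.6] ang -13.9
```

Fixture: origin (0.5786, 0.080), yaw 6.0°. The two views agree to under 1 mm and the cradle heights come out right. Now I move above stud3.

Emit:
{"api": "carry_out", "payload": {"linear": [[0.98, -0.95, 0], [0.98, -0.95, 0], [0.98, -0.95, 0], [0.98, -0.95, 0], [0.98, -0.95, 0], [0.98, -0.95, 0], [0.98, -0.95, 0], [0.98, -0.95, 0], [0.98, -0.95, 0], [0.98, -0.95, 0]], "rotation": [[0, 0, 0.13], [0, 0, 0.13], [0, 0, 0.13], [0, 0, 0.13], [0, 0, 0.13], [0, 0, 0.13], [0, 0, 0.13], [0, 0, 0.13], [0, 0, 0.13], [0, 0, 0.13]], "grip": [-1, -1, -1, -1, -1, -1, -1, -1, -1, -1], "grip_force": 40}}

```text
time: 1.1
ee_pos: [0.3379, 0.3406, 0.239]
tcp_rot: [-180.0, -0.0, 175.6]
wrist_force: [-0.4, 1.2, 0.2]
opening: 0.0857
grasp_force: 0.0
```

Emit:
{"api": "carry_out", "payload": {"linear": [[0.98, -0.95, 0], [0.98, -0.95, 0], [0.98, -0.95, 0], [0.98, -0.95, 0], [0.98, -0.95, 0], [0.98, -0.95, 0], [0.98, -0.95, 0], [0.98, -0.95, 0], [0.98, -0.95, 0], [0.98, -0.95, 0], [0, 0, 0]], "rotation": [[0, 0, 0.13], [0, 0, 0.13], [0, 0, 0.13], [0, 0, 0.13], [0, 0, 0.13], [0, 0, 0.13], [0, 0, 0.13], [0, 0, 0.13], [0, 0, 0.13], [0, 0, 0.13], [0, 0, 0]], "grip": [-1, -1, -1, -1, -1, -1, -1, -1, -1, -1, -1]}}

```text
time: 2.2
ee_pos: [0.5347, 0.1496, 0.2382]
tcp_rot: [-180.0, -0.1, -174.2]
wrist_force: [0.0, -0.1, -0.1]
opening: 0.0853
grasp_force: 0.0
```

```bash
python3 -c "
from workcell import bot
print(bot.get_obs())"
```

```text
{'time': 2.2, 'q': array([ 1.56433666e+01,  5.76023195e+00,  1.08002327e+01,  9.51128247e+01,
       -2.82513821e-02,  9.84933252e+00]), 'qd': array([ 2.44903349, -1.53414865, -1.28376954,  0.79986742,  0.81391788,
        3.67407973]), 'joint_efforts': array([ -1.51239607, -52.66925454,  47.77774215,  -0.23426661,
        -0.1524903 ,  -0.76201698]), 'ee_pos': array([0.5347205 , 0.14959118, 0.23821676]), 'tcp_rot': array([-1.79959708e+02, -6.69179628e-02, -1.74205971e+02]), 'wrist_force': array([ 0.04633416, -0.09598689, -0.12197564]), 'torque': array([ 0.01966623,  0.02486097, -0.02299354]), 'grasp_force': 0.0, 'opening': 0.085275722631493}
```

Emit:
{"api": "carry_out", "payload": {"linear": [[-0.08, 0.05, -0.95], [0, 0, -0.95], [0, 0, -0.95], [0, 0, -0.95], [0, 0, -0.95], [0, 0, -0.95], [0, 0, -0.95], [0, 0, -0.95], [0, 0, -0.95], [0, 0, 0], [0, 0, 0]], "rotation": [[0, 0, 0], [0, 0, 0], [0, 0, 0], [0, 0, 0], [0, 0, 0], [0, 0, 0], [0, 0, 0], [0, 0, 0], [0, 0, 0], [0, 0, 0], [0, 0, 0]], "grip": [-1, -1, -1, -1, -1, -1, -1, -1, -1, -1, -1]}}

```text
time: 3.3
ee_pos: [0.5313, 0.1528, 0.0685]
tcp_rot: [-180.0, -0.0, -174.1]
wrist_force: [-0.3, 1.5, -0.5]
opening: 0.0857
grasp_force: 0.0
```

Emit:
{"api": "carry_out", "payload": {"linear": [[0, 0, 0], [0, 0, 0], [0, 0, 0], [0, 0, 0], [0, 0, 0], [0, 0, 0], [0, 0, 0], [0, 0, 0], [0, 0, 0], [0, 0, 0]], "rotation": [[0, 0, 0], [0, 0, 0], [0, 0, 0], [0, 0, 0], [0, 0, 0], [0, 0, 0], [0, 0, 0], [0, 0, 0], [0, 0, 0], [0, 0, 0]], "grip": [1, 1, 1, 1, 1, 1, 1, 1, 1, 1], "grip_force": 25}}

```text
time: 4.3
ee_pos: [0.5318, 0.1525, 0.0684]
tcp_rot: [-180.0, 0.0, -174.1]
wrist_force: [0.6, -1.2, 1.7]
opening: 0.0134
grasp_force: 29.7
```

Opening 13.4 mm: the fingers hold the bar's 14 mm thickness, so the bar does lie along the slot and the stud is unlocked already. I draw it back 32 mm.

Emit:
{"api": "carry_out", "payload": {"linear": [[-0.2, -0.02, 0], [-0.4, -0.04, 0], [-0.4, -0.04, 0], [-0.4, -0.04, 0], [-0.2, -0.02, 0], [0, 0, 0]], "rotation": [[0, 0, 0], [0, 0, 0], [0, 0, 0], [0, 0, 0], [0, 0, 0], [0, 0, 0]], "grip": [1, 1, 1, 1, 1, 1]}}

```text
time: 4.9
ee_pos: [0.4987, 0.1493, 0.0684]
tcp_rot: [180.0, -0.0, -174.1]
wrist_force: [-3.0, -0.0, 4.3]
opening: 0.0132
grasp_force: 30.0
```

```bash
python3 - <<'E'
from h import *
i=bot.camera("scene");cv2.imwrite("pics/s1.png",cv2.convertScaleAbs(cv2.resize(i[80:290,220:400],None,fx=2.8,fy=2.8,interpolation=cv2.INTER_CUBIC),alpha=1.5))
E
```

```text
(no output)
```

View pics/s1.png

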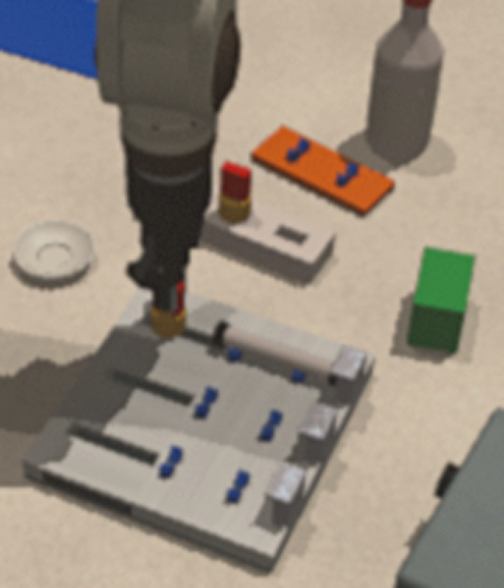

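The stud followed the gripper back and the rod is still home. I probe sideways to find the slot's centre in robot coordinates.

Emit:
{"api": "carry_out", "payload": {"linear": [[0.01, -0.1, 0], [0, 0, 0]], "rotation": [[0, 0, 0], [0, 0, 0]], "grip": [1, 1]}}

```text
time: 5.15
ee_pos: [0.5, 0.1474, 0.0683]
tcp_rot: [180.0, -0.0, -174.1]
wrist_force: [-2.4, 1.4, 4.1]
opening: 0.0138
grasp_force: 30.0
```

Emit:
{"api": "carry_out", "payload": {"linear": [[0.01, -0.1, 0], [0, 0, 0]], "rotation": [[0, 0, 0], [0, 0, 0]], "grip": [1, 1]}}

```text
time: 5.35
ee_pos: [0.5004, 0.1453, 0.0683]
tcp_rot: [180.0, 0.0, -174.1]
wrist_force: [-0.1, 2.0, 2.7]
opening: 0.0136
grasp_force: 29.9
```

Emit:
{"api": "carry_out", "payload": {"linear": [[0.005, -0.05, 0], [0, 0, 0]], "rotation": [[0, 0, 0], [0, 0, 0]], "grip": [1, 1]}}

```text
time: 5.55
ee_pos: [0.5004, 0.1443, 0.0683]
tcp_rot: [180.0, 0.0, -174.1]
wrist_force: [0.6, 1.6, 3.0]
opening: 0.0131
grasp_force: 29.9
```

Emit:
{"api": "carry_out", "payload": {"linear": [[0.005, -0.05, 0], [0, 0, 0]], "rotation": [[0, 0, 0], [0, 0, 0]], "grip": [1, 1]}}

```text
time: 5.75
ee_pos: [0.5004, 0.1439, 0.0683]
tcp_rot: [179.9, 0.0, -174.1]
wrist_force: [0.3, 5.3, 2.7]
opening: 0.0135
grasp_force: 29.8
```

Emit:
{"api": "carry_out", "payload": {"linear": [[-0.01, 0.14, 0], [0, 0, 0], [0, 0, 0], [0, 0, 0], [0, 0, 0.5], [0, 0, 1], [0, 0, 1], [0, 0, 1], [0, 0, 0.5]], "rotation": [[0, 0, 0], [0, 0, 0], [0, 0, 0], [0, 0, 0], [0, 0, 0], [0, 0, 0], [0, 0, 0], [0, 0, 0], [0, 0, 0]], "grip": [1, -1, -1, -1, -1, -1, -1, -1, -1]}}

```text
time: 6.65
ee_pos: [0.5007, 0.1462, 0.1507]
tcp_rot: [180.0, 0.1, -174.1]
wrist_force: [0.2, 0.1, -0.1]
opening: 0.085
grasp_force: 0.0
```

Emit:
{"api": "carry_out", "payload": {"linear": [[0.94, 0.1, 0], [0.94, 0.1, 0], [0.94, 0.1, 0], [0.94, 0.1, 0], [0.94, 0.1, 0], [0.94, 0.1, 0], [0, 0, 0], [0, 0, 0]], "rotation": [[0, 0, 0], [0, 0, 0], [0, 0, 0], [0, 0, 0], [0, 0, 0], [0, 0, 0], [0, 0, 0], [0, 0, 0]], "grip": [-1, -1, -1, -1, -1, -1, -1, -1]}}

```text
time: 7.45
ee_pos: [0.6125, 0.158, 0.1478]
tcp_rot: [-180.0, -0.1, -174.1]
wrist_force: [-0.1, -0.4, -0.4]
opening: 0.0854
grasp_force: 0.0
```

Emit:
{"api": "carry_out", "payload": {"linear": [[0, 0.05, -0.95], [0, 0, -0.95], [0, 0, -0.95], [0, 0, -0.95], [0, 0, -0.95], [0, 0, -0.5], [0, 0, 0], [0, 0, 0]], "rotation": [[0, 0, 0], [0, 0, 0], [0, 0, 0], [0, 0, 0], [0, 0, 0], [0, 0, 0], [0, 0, 0], [0, 0, 0]], "grip": [-1, -1, -1, -1, -1, -1, -1, -1]}}

```text
time: 8.25
ee_pos: [0.6129, 0.1592, 0.0442]
tcp_rot: [180.0, 0.0, -174.1]
wrist_force: [0.7, -0.5, 0.1]
opening: 0.0855
grasp_force: 0.0
```

Emit:
{"api": "carry_out", "payload": {"linear": [[0, 0, 0], [0, 0, 0], [0, 0, 0], [0, 0, 0], [0, 0, 0], [0, 0, 0], [0, 0, 0], [0, 0, 0]], "rotation": [[0, 0, 0], [0, 0, 0], [0, 0, 0], [0, 0, 0], [0, 0, 0], [0, 0, 0], [0, 0, 0], [0, 0, 0]], "grip": [1, 1, 1, 1, 1, 1, 1, 1], "grip_force": 30}}

```text
time: 9.05
ee_pos: [0.613, 0.1599, 0.0437]
tcp_rot: [179.9, 0.0, -174.1]
wrist_force: [-1.2, 5.3, 3.4]
opening: 0.0165
grasp_force: 30.9
```

Emit:
{"api": "carry_out", "payload": {"linear": [[-0.25, -0.026, 0], [-0.25, -0.026, 0], [-0.25, -0.026, 0], [0, 0, 0]], "rotation": [[0, 0, 0], [0, 0, 0], [0, 0, 0], [0, 0, 0]], "grip": [1, 1, 1, 1]}}

```text
time: 9.45
ee_pos: [0.5978, 0.158, 0.044]
tcp_rot: [180.0, 0.1, -174.1]
wrist_force: [-1.4, 4.4, 5.6]
opening: 0.0162
grasp_force: 31.3
```

Emit:
{"api": "carry_out", "payload": {"linear": [[0, 0, 0.5], [0, 0, 1], [0, 0, 1], [0, 0, 1], [0, 0, 1], [0, 0, 0.8], [0, 0, 0]], "rotation": [[0, 0, 0], [0, 0, 0], [0, 0, 0], [0, 0, 0], [0, 0, 0], [0, 0, 0], [0, 0, 0]], "grip": [1, 1, 1, 1, 1, 1, 1]}}

```text
time: 10.15
ee_pos: [0.5988, 0.1573, 0.1517]
tcp_rot: [-180.0, 0.2, -174.1]
wrist_force: [0.2, -0.8, -1.5]
opening: 0.0168
grasp_force: 30.6
```

```bash
python3 - <<'E'
from fit import *
t=cv2.imread("pics/top0.png");s=cv2.imread("pics/scene0.png");P=lambda x,y:np.array((130+x/3.6,135+y/3.6))
pts=[]
for c in((67,264),(53,353)):
    a=wcent(t,P(*c),5,"blue");u=wcent(s,proj("scene",onz("top",a,.022)),5,"blue");p,e=tri(u,a);pts.append(p)
    print(a.round(1),u.round(1),(p*1e3).round(1),round(e*1e3,1),(onz("scene",u,.022)*1e3).round(1))
d=pts[0]-pts[1];print("rest",np.mean(pts,0).round(4),"len",np.linalg.norm(d).round(4),"yaw",np.degrees(np.arctan2(d[1],d[0])).round(2))
# orange outline: corner rays at z=.012 both views
for n,i in(("top",t),("scene",s)):
    b=max(blobs(i,"orange"),key=lambda b:b[1]);h=cv2.convexHull(b[3]);h=cv2.approxPolyDP(h,4,True)[:,0]
    w=np.array([onz(n,q,.012)[:2] for q in h]);print(n,(w*1e3).round(0).tolist(),((w.max(0)+w.min(0))/2).round(4))
# studs in the stand: top view red rows, scene
for a,u in(((190.9,231.4),(303.8,144.3)),((190.6,257.9),(283.8,136.5)),((258,207),(291.3,189))):
    p,e=tri(u,a);print("stud",(p*1e3).round(1),round(e*1e3,1))
o=bot.get_obs();print(o["opening"],o["wrist_force"])
E
```

```text
[148.6 208.1] [344.2 141.2] [544.3 440.7  20.1] 2.4 [545.9 439.8  22. ]
[145.1 232.3] [326.6 132.7] [481.2 448.2  19.9] 2.6 [483.  447.1  22. ]
rest [0.5127 0.4445 0.02  ] len 0.0636 yaw -6.76
top [[579.0, 408.0], [440.0, 425.0], [443.0, 478.0], [583.0, 464.0]] [0.5112 0.443 ]
scene [[589.0, 460.0], [581.0, 403.0], [438.0, 426.0], [446.0, 481.0]] [0.5135 0.4422]
stud [476.2 316.3  71.7] 0.0
stud [411.4 315.8  72. ] 0.7
stud [533.8 150.5  70.2] 1.4
0.016782592803742384 [ 0.17992948 -0.84916795 -1.50009449]
```

```bash
python3 - <<'E'
from h import *
p,e=tri((368.8,76.8),(75.9,191.2));print("cap",p.round(4),e)
i=bot.camera("scene");cv2.imwrite("pics/s2.png",cv2.convertScaleAbs(cv2.resize(i[40:240,230:430],None,fx=3,fy=3,interpolation=cv2.INTER_CUBIC),alpha=1.5))
for y in(.5,.52,.54,.56): print(y,proj("scene",[.53,y,0]).round(0),proj("scene",[p[0],y,0]).round(0))
E
```

```text
cap [0.5572 0.5401 0.1929] 0.0010872205140147373
0.5 [348. 134.] [356. 137.]
0.52 [351. 130.] [359. 133.]
0.54 [353. 127.] [361. 129.]
0.56 [356. 123.] [364. 126.]
```

View pics/s2.png

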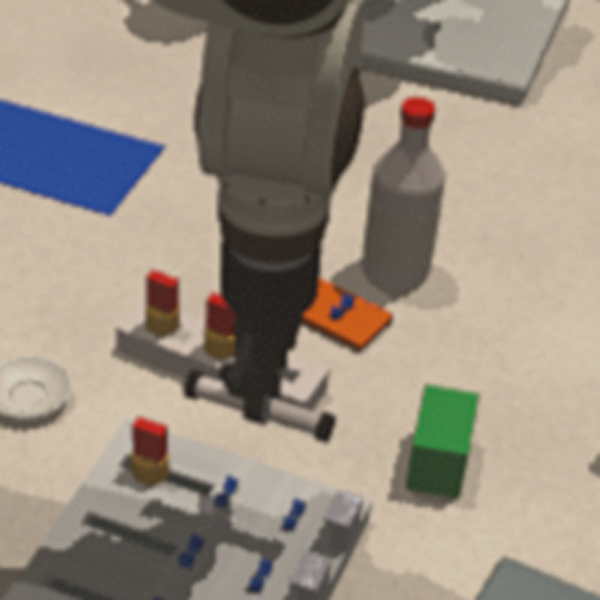

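The bottle stands at (0.557, 0.540), which leaves enough clearance. Carrying the white rod to the rest.

Emit:
{"api": "carry_out", "payload": {"linear": [[-0.29, 0.95, 0], [-0.29, 0.95, 0], [-0.29, 0.95, 0], [-0.29, 0.95, 0], [-0.29, 0.95, 0], [-0.29, 0.95, 0], [-0.29, 0.95, 0], [-0.29, 0.95, 0]], "rotation": [[0, 0, -0.106], [0, 0, -0.106], [0, 0, -0.106], [0, 0, -0.106], [0, 0, -0.106], [0, 0, -0.106], [0, 0, -0.106], [0, 0, -0.106]], "grip": [1, 1, 1, 1, 1, 1, 1, 1]}}

```text
time: 11.0
ee_pos: [0.5508, 0.3098, 0.1476]
tcp_rot: [-179.9, -0.1, 179.1]
wrist_force: [0.3, 0.1, -0.8]
opening: 0.0166
grasp_force: 30.7
```

Emit:
{"api": "carry_out", "payload": {"linear": [[-0.29, 0.95, 0], [-0.29, 0.95, 0], [-0.29, 0.95, 0], [-0.29, 0.95, 0], [-0.29, 0.95, 0], [-0.29, 0.95, 0], [-0.29, 0.95, 0], [0, 0, 0], [0, 0, 0]], "rotation": [[0, 0, -0.106], [0, 0, -0.106], [0, 0, -0.106], [0, 0, -0.106], [0, 0, -0.106], [0, 0, -0.106], [0, 0, -0.106], [0, 0, 0], [0, 0, 0]], "grip": [1, 1, 1, 1, 1, 1, 1, 1, 1]}}

```text
time: 11.9
ee_pos: [0.5105, 0.4422, 0.1477]
tcp_rot: [-179.9, -0.1, 173.2]
wrist_force: [-0.4, -0.0, -1.6]
opening: 0.0164
grasp_force: 30.7
```

Emit:
{"api": "carry_out", "payload": {"linear": [[0.11, 0.09, -0.9], [0, 0, -1], [0, 0, -1], [0, 0, -1], [0, 0, -1], [0, 0, -0.7], [0, 0, -0.15], [0, 0, -0.08], [0, 0, 0]], "rotation": [[0, 0, 0], [0, 0, 0], [0, 0, 0], [0, 0, 0], [0, 0, 0], [0, 0, 0], [0, 0, 0], [0, 0, 0], [0, 0, 0]], "grip": [1, 1, 1, 1, 1, 1, 1, 1, 1]}}

```text
time: 12.8
ee_pos: [0.5134, 0.4443, 0.0333]
tcp_rot: [180.0, 0.0, 173.2]
wrist_force: [-0.0, 1.0, -0.9]
opening: 0.0164
grasp_force: 30.6
```

Emit:
{"api": "carry_out", "payload": {"linear": [[0, 0, -0.1], [0, 0, 0]], "rotation": [[0, 0, 0], [0, 0, 0]], "grip": [1, 1]}}

```text
time: 13.0
ee_pos: [0.5133, 0.4446, 0.0311]
tcp_rot: [180.0, 0.0, 173.2]
wrist_force: [0.3, 0.1, -1.2]
opening: 0.0168
grasp_force: 30.7
```

Emit:
{"api": "carry_out", "payload": {"linear": [[0, 0, -0.08], [0, 0, 0]], "rotation": [[0, 0, 0], [0, 0, 0]], "grip": [1, 1]}}

```text
time: 13.2
ee_pos: [0.5135, 0.4452, 0.0302]
tcp_rot: [179.9, 0.1, 173.2]
wrist_force: [0.5, 2.0, 3.2]
opening: 0.0163
grasp_force: 31.1
```

Emit:
{"api": "carry_out", "payload": {"linear": [[0, 0, -0.02], [0, 0, 0], [0, 0, 0], [0, 0, 0], [0, 0, 0], [0, 0, 0.5], [0, 0, 1], [0, 0, 1], [0, 0, 1], [0, 0, 1], [0, 0, 1]], "rotation": [[0, 0, 0], [0, 0, 0], [0, 0, 0], [0, 0, 0], [0, 0, 0], [0, 0, 0], [0, 0, 0], [0, 0, 0], [0, 0, 0], [0, 0, 0], [0, 0, 0]], "grip": [1, 0, 0, 0, 0, 0, 0, 0, 0, 0, 0]}}

```text
time: 14.3
ee_pos: [0.5131, 0.4443, 0.1404]
tcp_rot: [180.0, 0.0, 173.2]
wrist_force: [0.2, -0.1, 0.2]
opening: 0.0427
grasp_force: 0.0
```

Emit:
{"api": "carry_out", "payload": {"linear": [[0.2, -1, 0], [0.2, -1, 0], [0.2, -1, 0], [0.2, -1, 0], [0.2, -1, 0], [0.2, -1, 0], [0.2, -1, 0], [0.2, -1, 0], [0.2, -1, 0], [0.2, -1, 0], [0.2, -1, 0], [0.2, -1, 0]], "rotation": [[0, 0, 0], [0, 0, 0], [0, 0, 0], [0, 0, 0], [0, 0, 0], [0, 0, 0], [0, 0, 0], [0, 0, 0], [0, 0, 0], [0, 0, 0], [0, 0, 0], [0, 0, 0]], "grip": [0, -1, -1, -1, -1, -1, -1, -1, -1, -1, -1, -1]}}

```text
time: 15.5
ee_pos: [0.5611, 0.2026, 0.1388]
tcp_rot: [-180.0, -0.0, 173.2]
wrist_force: [-0.4, 0.5, -0.2]
opening: 0.0853
grasp_force: 0.0
```

```bash
cat > rods.py <<'E'
from h import *
t=bot.camera("top");s=bot.camera("scene")
for c in("amber","green","blue"):
  L=[]
  for n,i in(("top",t),("scene",s)):
    for b in blobs(i,c,100):
      if max(b[2])/max(1,min(b[2]))>4.5:
        vx,vy,x0,y0=cv2.fitLine(b[3],cv2.DIST_L2,0,.01,.01).ravel();c0=np.array(cv2.minAreaRect(b[3])[0])
        p,q=onz(n,c0,.013),onz(n,(c0[0]+10*vx,c0[1]+10*vy),.013);d=q-p
        print(n,c,(p*1e3).round(1)[:2],"ang",(np.degrees(np.arctan2(d[1],d[0]))+90)%180-90)
E
python3 rods.py; python3 - <<'E'
from h import *
t=bot.camera("top");s=bot.camera("scene")
f=lambda i:cv2.convertScaleAbs(cv2.resize(i,None,fx=2,fy=2,interpolation=cv2.INTER_CUBIC),alpha=1.5)
cv2.imwrite("pics/t3.png",f(t[120:300,100:500]))
E
```

```text
top amber [ 458.7 -223.3] ang 17.022747085203264
scene amber [ 458.1 -225.3] ang 17.10201090441285
top green [ 616.3 -221.7] ang -18.969333416419104
top green [ 282.6 -322.3] ang 79.80080569075449
scene green [ 284.7 -322.1] ang 80.39791869621561
scene green [ 611.3 -221.2] ang -18.74369616201676
top blue [ 565.1 -390.9] ang -13.874601124484215
scene blue [ 561.  -391.5] ang -14.046196903487669
```

View pics/t3.png

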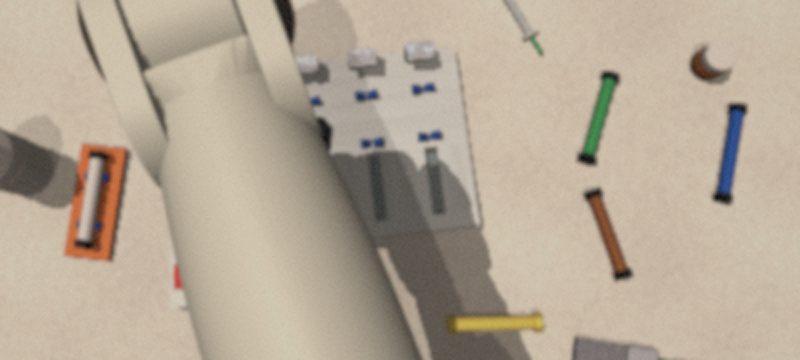

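The white rod lies on the orange rest. The crop confirms green (600,118), amber (608,233) and blue (732,152), all with black caps. The one at (496,323) is yellow with yellow caps, so I leave it. Next is the green rod, for lane 1.

Emit:
{"api": "carry_out", "payload": {"linear": [[0.12, -0.96, 0], [0.12, -0.96, 0], [0.12, -0.96, 0], [0.12, -0.96, 0], [0.12, -0.96, 0], [0.12, -0.96, 0], [0.12, -0.96, 0], [0.12, -0.96, 0], [0.12, -0.96, 0], [0.12, -0.96, 0], [0.12, -0.96, 0]], "rotation": [[0, 0, -0.07], [0, 0, -0.07], [0, 0, -0.07], [0, 0, -0.07], [0, 0, -0.07], [0, 0, -0.07], [0, 0, -0.07], [0, 0, -0.07], [0, 0, -0.07], [0, 0, -0.07], [0, 0, -0.07]], "grip": [-1, -1, -1, -1, -1, -1, -1, -1, -1, -1, -1]}}

```text
time: 16.8
ee_pos: [0.5876, -0.0068, 0.1387]
tcp_rot: [180.0, -0.0, 167.1]
wrist_force: [0.1, -0.2, 0.0]
opening: 0.0854
grasp_force: 0.0
```

Emit:
{"api": "carry_out", "payload": {"linear": [[0.12, -0.96, 0], [0.12, -0.96, 0], [0.12, -0.96, 0], [0.12, -0.96, 0], [0.12, -0.96, 0], [0.12, -0.96, 0], [0.12, -0.96, 0], [0.12, -0.96, 0], [0.12, -0.96, 0], [0.12, -0.96, 0], [0.12, -0.96, 0], [0, 0, 0]], "rotation": [[0, 0, -0.07], [0, 0, -0.07], [0, 0, -0.07], [0, 0, -0.07], [0, 0, -0.07], [0, 0, -0.07], [0, 0, -0.07], [0, 0, -0.07], [0, 0, -0.07], [0, 0, -0.07], [0, 0, -0.07], [0, 0, 0]], "grip": [-1, -1, -1, -1, -1, -1, -1, -1, -1, -1, -1, -1]}}

```text
time: 18.0
ee_pos: [0.6139, -0.2207, 0.1383]
tcp_rot: [-180.0, -0.0, 160.7]
wrist_force: [-0.0, -0.1, -0.4]
opening: 0.0852
grasp_force: 0.0
```

```bash
python3 rods.py
```

```text
top amber [ 459.4 -222.9] ang 17.043738974009727
scene amber [ 457.5 -225.1] ang 16.58682464898928
top green [ 615.1 -221.8] ang -18.79076729294627
scene green [ 285.  -323.1] ang 80.24338814474947
scene green [ 610.6 -221. ] ang -18.899465409050407
scene blue [ 561.2 -391.7] ang -13.738789928739038
```

Emit:
{"api": "carry_out", "payload": {"linear": [[0.02, -0.03, -1], [0, 0, -1], [0, 0, -1], [0, 0, -1], [0, 0, -1], [0, 0, -0.8], [0, 0, -0.4], [0, 0, -0.1], [0, 0, 0], [0, 0, 0]], "rotation": [[0, 0, 0], [0, 0, 0], [0, 0, 0], [0, 0, 0], [0, 0, 0], [0, 0, 0], [0, 0, 0], [0, 0, 0], [0, 0, 0], [0, 0, 0]], "grip": [-1, -1, -1, -1, -1, -1, -1, -1, -1, -1]}}

```text
time: 19.1
ee_pos: [0.6149, -0.2188, 0.0138]
tcp_rot: [-180.0, 0.1, 160.9]
wrist_force: [0.3, -0.1, 1.0]
opening: 0.0854
grasp_force: 0.0
```

Emit:
{"api": "carry_out", "payload": {"linear": [[0, 0, 0], [0, 0, 0], [0, 0, 0], [0, 0, 0], [0, 0, 0], [0, 0, 0], [0, 0, 0]], "rotation": [[0, 0, 0], [0, 0, 0], [0, 0, 0], [0, 0, 0], [0, 0, 0], [0, 0, 0], [0, 0, 0]], "grip": [1, 1, 1, 1, 1, 1, 1]}}

```text
time: 19.8
ee_pos: [0.6143, -0.2187, 0.0129]
tcp_rot: [-180.0, 0.0, 160.9]
wrist_force: [-1.7, -0.6, 2.5]
opening: 0.0168
grasp_force: 30.1
```

Emit:
{"api": "carry_out", "payload": {"linear": [[0, 0, 0.5], [0, 0, 1], [0, 0, 1], [0, 0, 1], [0, 0, 1], [0, 0, 1], [0, 0, 0.5], [0, 0, 0]], "rotation": [[0, 0, 0], [0, 0, 0], [0, 0, 0], [0, 0, 0], [0, 0, 0], [0, 0, 0], [0, 0, 0], [0, 0, 0]], "grip": [1, 1, 1, 1, 1, 1, 1, 1]}}

```text
time: 20.6
ee_pos: [0.6149, -0.2189, 0.1344]
tcp_rot: [-180.0, 0.1, 160.9]
wrist_force: [-0.4, 0.8, -1.8]
opening: 0.0167
grasp_force: 29.8
```

Emit:
{"api": "carry_out", "payload": {"linear": [[-0.05, 0.94, 0], [-0.05, 0.94, 0], [-0.05, 0.94, 0], [-0.05, 0.94, 0], [-0.05, 0.94, 0], [-0.05, 0.94, 0], [-0.05, 0.94, 0], [-0.05, 0.94, 0], [-0.05, 0.94, 0], [-0.05, 0.94, 0]], "rotation": [[0, 0, 0.157], [0, 0, 0.157], [0, 0, 0.157], [0, 0, 0.157], [0, 0, 0.157], [0, 0, 0.157], [0, 0, 0.157], [0, 0, 0.157], [0, 0, 0.157], [0, 0, 0.157]], "grip": [1, 1, 1, 1, 1, 1, 1, 1, 1, 1]}}

```text
time: 21.6
ee_pos: [0.6041, -0.029, 0.1328]
tcp_rot: [180.0, 0.0, 173.5]
wrist_force: [1.5, 0.3, -1.5]
opening: 0.0162
grasp_force: 29.8
```

Emit:
{"api": "carry_out", "payload": {"linear": [[-0.05, 0.94, 0], [-0.05, 0.94, 0], [-0.05, 0.94, 0], [-0.05, 0.94, 0], [-0.05, 0.94, 0], [-0.05, 0.94, 0], [-0.05, 0.94, 0], [-0.05, 0.94, 0], [-0.05, 0.94, 0], [-0.05, 0.94, 0], [0, 0, 0], [0, 0, 0]], "rotation": [[0, 0, 0.157], [0, 0, 0.157], [0, 0, 0.157], [0, 0, 0.157], [0, 0, 0.157], [0, 0, 0.157], [0, 0, 0.157], [0, 0, 0.157], [0, 0, 0.157], [0, 0, 0.157], [0, 0, 0], [0, 0, 0]], "grip": [1, 1, 1, 1, 1, 1, 1, 1, 1, 1, 1, 1]}}

```text
time: 22.8
ee_pos: [0.594, 0.158, 0.1326]
tcp_rot: [-180.0, -0.0, -173.9]
wrist_force: [-0.5, -0.5, -1.2]
opening: 0.0169
grasp_force: 29.8
```

Emit:
{"api": "carry_out", "payload": {"linear": [[0.08, -0.02, -0.8], [0, 0, -1], [0, 0, -1], [0, 0, -1], [0, 0, -0.5], [0, 0, 0]], "rotation": [[0, 0, 0], [0, 0, 0], [0, 0, 0], [0, 0, 0], [0, 0, 0], [0, 0, 0]], "grip": [1, 1, 1, 1, 1, 1]}}

```text
time: 23.4
ee_pos: [0.5952, 0.1565, 0.045]
tcp_rot: [180.0, -0.1, -174.0]
wrist_force: [0.4, -0.1, -1.4]
opening: 0.0167
grasp_force: 30.2
```

Emit:
{"api": "carry_out", "payload": {"linear": [[0, 0, -0.1], [0, 0, 0]], "rotation": [[0, 0, 0], [0, 0, 0]], "grip": [1, 1]}}

```text
time: 23.6
ee_pos: [0.596, 0.1566, 0.0448]
tcp_rot: [-180.0, 0.0, -174.0]
wrist_force: [-0.4, 0.3, -1.0]
opening: 0.0164
grasp_force: 30.2
```

Emit:
{"api": "carry_out", "payload": {"linear": [[0, 0, -0.08], [0, 0, 0]], "rotation": [[0, 0, 0], [0, 0, 0]], "grip": [1, 1]}}

```text
time: 23.8
ee_pos: [0.5963, 0.1571, 0.0435]
tcp_rot: [180.0, 0.1, -174.0]
wrist_force: [0.3, 1.0, -0.5]
opening: 0.0167
grasp_force: 30.2
```

Emit:
{"api": "carry_out", "payload": {"linear": [[0, 0, -0.05], [0, 0, 0]], "rotation": [[0, 0, 0], [0, 0, 0]], "grip": [1, 1]}}

```text
time: 24.0
ee_pos: [0.5964, 0.1575, 0.0431]
tcp_rot: [180.0, 0.1, -174.0]
wrist_force: [-1.4, 2.4, 4.3]
opening: 0.0165
grasp_force: 30.8
```

Emit:
{"api": "carry_out", "payload": {"linear": [[0, 0, 0], [0, 0, 0], [0, 0, 0], [0, 0, 0], [0, 0, 0], [0, 0, 0.5], [0, 0, 1], [0, 0, 1], [0, 0, 1], [0, 0, 1], [0, 0, 0.7], [0, 0, 0]], "rotation": [[0, 0, 0], [0, 0, 0], [0, 0, 0], [0, 0, 0], [0, 0, 0], [0, 0, 0], [0, 0, 0], [0, 0, 0], [0, 0, 0], [0, 0, 0], [0, 0, 0], [0, 0, 0]], "grip": [-1, -1, -1, -1, -1, -1, -1, -1, -1, -1, -1, -1]}}

```text
time: 25.2
ee_pos: [0.5968, 0.1572, 0.1488]
tcp_rot: [180.0, 0.2, -174.0]
wrist_force: [0.5, -0.0, -0.6]
opening: 0.0857
grasp_force: 0.0
```

Emit:
{"api": "carry_out", "payload": {"linear": [[-0.96, -0.1, 0], [-0.96, -0.1, 0], [-0.96, -0.1, 0], [-0.96, -0.1, 0], [-0.96, -0.1, 0], [0, 0, -0.8], [0, 0, -1], [0, 0, -1], [0, 0, -1], [0, 0, -0.3], [0, 0, 0], [0, 0, 0]], "rotation": [[0, 0, 0], [0, 0, 0], [0, 0, 0], [0, 0, 0], [0, 0, 0], [0, 0, 0], [0, 0, 0], [0, 0, 0], [0, 0, 0], [0, 0, 0], [0, 0, 0], [0, 0, 0]], "grip": [-1, -1, -1, -1, -1, -1, -1, -1, -1, -1, -1, -1]}}

```text
time: 26.4
ee_pos: [0.5001, 0.147, 0.0647]
tcp_rot: [180.0, 0.0, -174.0]
wrist_force: [0.6, -0.1, 0.7]
opening: 0.0853
grasp_force: 0.0
```

Emit:
{"api": "carry_out", "payload": {"linear": [[0, 0, 0.2], [0, 0, 0], [0, 0, 0], [0, 0, 0], [0, 0, 0], [0, 0, 0], [0, 0, 0], [0, 0, 0]], "rotation": [[0, 0, 0], [0, 0, 0], [0, 0, 0], [0, 0, 0], [0, 0, 0], [0, 0, 0], [0, 0, 0], [0, 0, 0]], "grip": [-1, 1, 1, 1, 1, 1, 1, 1], "grip_force": 40}}

```text
time: 27.2
ee_pos: [0.4998, 0.147, 0.068]
tcp_rot: [-180.0, -0.0, -174.0]
wrist_force: [0.1, -1.0, -1.0]
opening: 0.0133
grasp_force: 45.3
```

Emit:
{"api": "carry_out", "payload": {"linear": [[0.2, 0.02, 0], [0.3, 0.03, 0], [0.3, 0.03, 0], [0.3, 0.03, 0], [0.3, 0.03, 0], [0, 0, 0]], "rotation": [[0, 0, 0], [0, 0, 0], [0, 0, 0], [0, 0, 0], [0, 0, 0], [0, 0, 0]], "grip": [1, 1, 1, 1, 1, 1]}}

```text
time: 27.8
ee_pos: [0.5288, 0.1499, 0.068]
tcp_rot: [-180.0, 0.0, -174.0]
wrist_force: [-0.2, -0.6, -1.5]
opening: 0.0135
grasp_force: 45.3
```

Emit:
{"api": "carry_out", "payload": {"linear": [[0.1, 0.01, 0], [0, 0, 0]], "rotation": [[0, 0, 0], [0, 0, 0]], "grip": [1, 1]}}

```text
time: 28.0
ee_pos: [0.53, 0.15, 0.068]
tcp_rot: [-180.0, 0.0, -174.0]
wrist_force: [-1.3, -0.5, -1.5]
opening: 0.0132
grasp_force: 45.2
```

Emit:
{"api": "carry_out", "payload": {"linear": [[0.05, 0.005, 0], [0, 0, 0]], "rotation": [[0, 0, 0], [0, 0, 0]], "grip": [1, 1]}}

```text
time: 28.2
ee_pos: [0.5308, 0.1501, 0.068]
tcp_rot: [-180.0, -0.0, -174.0]
wrist_force: [-0.6, 0.6, -1.8]
opening: 0.013
grasp_force: 45.2
```

Emit:
{"api": "carry_out", "payload": {"linear": [[0.05, 0.005, 0], [0, 0, 0]], "rotation": [[0, 0, 0], [0, 0, 0]], "grip": [1, 1]}}

```text
time: 28.4
ee_pos: [0.5319, 0.1502, 0.068]
tcp_rot: [-180.0, -0.0, -174.0]
wrist_force: [-0.6, -0.0, -1.3]
opening: 0.0133
grasp_force: 45.2
```

Emit:
{"api": "carry_out", "payload": {"linear": [[0.05, 0.005, 0], [0, 0, 0]], "rotation": [[0, 0, 0], [0, 0, 0]], "grip": [1, 1]}}

```text
time: 28.6
ee_pos: [0.5326, 0.1502, 0.068]
tcp_rot: [-180.0, -0.0, -174.0]
wrist_force: [-3.5, 0.1, -0.4]
opening: 0.0131
grasp_force: 45.4
```

Emit:
{"api": "carry_out", "payload": {"linear": [[0.04, 0.004, 0], [0, 0, 0]], "rotation": [[0, 0, 0], [0, 0, 0]], "grip": [1, 1]}}

```text
time: 28.8
ee_pos: [0.5328, 0.1502, 0.068]
tcp_rot: [-180.0, -0.1, -174.0]
wrist_force: [-7.1, -1.3, 2.0]
opening: 0.0134
grasp_force: 45.8
```

Emit:
{"api": "carry_out", "payload": {"linear": [[0.04, 0.004, 0], [0, 0, 0]], "rotation": [[0, 0, 0], [0, 0, 0]], "grip": [1, 1]}}

```text
time: 29.0
ee_pos: [0.5329, 0.1502, 0.068]
tcp_rot: [-180.0, -0.2, -174.0]
wrist_force: [-10.7, -1.9, 4.8]
opening: 0.0132
grasp_force: 46.2
```

Emit:
{"api": "carry_out", "payload": {"linear": [[-0.03, 0, 0], [0, 0, 0], [0, 0, 0], [0, 0, 0], [0, 0, 0], [0, 0, 0], [0, 0, 0], [0, 0, 0], [0, 0, 0], [0, 0, 0], [0, 0, 0], [0, 0, 0]], "rotation": [[0, 0, -0.9], [0, 0, -0.95], [0, 0, -0.95], [0, 0, -0.95], [0, 0, -0.95], [0, 0, -0.95], [0, 0, -0.95], [0, 0, -0.95], [0, 0, -0.95], [0, 0, -0.95], [0, 0, -0.95], [0, 0, -0.85]], "grip": [1, 1, 1, 1, 1, 1, 1, 1, 1, 1, 1, 1]}}

```text
time: 30.2
ee_pos: [0.5319, 0.1517, 0.068]
tcp_rot: [-179.8, -0.2, 95.8]
wrist_force: [-12.4, 7.1, 4.5]
opening: 0.0133
grasp_force: 46.1
```

Emit:
{"api": "carry_out", "payload": {"linear": [[0, 0, 0], [0, 0, 0]], "rotation": [[0, 0, 0], [0, 0, 0]], "grip": [1, 1]}}

```text
time: 30.4
ee_pos: [0.532, 0.1516, 0.068]
tcp_rot: [-179.8, -0.2, 96.1]
wrist_force: [-12.6, 4.9, 5.1]
opening: 0.013
grasp_force: 46.1
```

Emit:
{"api": "carry_out", "payload": {"linear": [[0, 0, 0], [0, 0, 0], [0, 0, 0], [0, 0, 0], [0, 0, 0.4], [0, 0, 1], [0, 0, 1], [0, 0, 1], [0, 0, 0.6]], "rotation": [[0, 0, 0], [0, 0, 0], [0, 0, 0], [0, 0, 0], [0, 0, 0], [0, 0, 0], [0, 0, 0], [0, 0, 0], [0, 0, 0]], "grip": [0, 0, 0, 0, 0, 0, 0, 0, 0]}}

```text
time: 31.3
ee_pos: [0.5345, 0.1505, 0.1504]
tcp_rot: [179.9, -0.0, 96.0]
wrist_force: [-1.2, -0.1, -0.4]
opening: 0.0431
grasp_force: 0.0
```

Emit:
{"api": "carry_out", "payload": {"linear": [[-0.3, -1, 0], [-0.3, -1, 0], [-0.3, -1, 0], [-0.3, -1, 0], [-0.3, -1, 0], [-0.3, -1, 0], [-0.3, -1, 0], [-0.3, -1, 0], [-0.3, -1, 0], [-0.3, -1, 0], [-0.3, -1, 0], [-0.3, -1, 0]], "rotation": [[0, 0, 0.8], [0, 0, 0.8], [0, 0, 0.8], [0, 0, 0.8], [0, 0, 0.8], [0, 0, 0.8], [0, 0, 0.8], [0, 0, 0.8], [0, 0, 0.8], [0, 0, 0.8], [0, 0, 0.8], [0, 0, 0.8]], "grip": [-1, -1, -1, -1, -1, -1, -1, -1, -1, -1, -1, -1]}}

```text
time: 32.5
ee_pos: [0.4616, -0.0904, 0.1483]
tcp_rot: [-180.0, 0.0, 173.1]
wrist_force: [1.2, -0.1, -0.4]
opening: 0.0856
grasp_force: 0.0
```

```bash
python3 rods.py; python3 - <<'E'
from h import *
t=bot.camera("top");s=bot.camera("scene")
f=lambda i:cv2.convertScaleAbs(cv2.resize(i,(400,480),interpolation=cv2.INTER_CUBIC),alpha=1.5)
cv2.imwrite("pics/b4.png",np.hstack([f(t[130:250,230:330]),f(s[150:270,255:355])]))
E
```

```text
scene amber [ 457.6 -225. ] ang 16.654072213054604
top green [620.8 161.9] ang 5.545580718642185
scene green [598.3 182.6] ang 5.507905210085411
scene green [ 284.1 -322.7] ang 80.48261776124599
scene blue [ 561.  -391.5] ang -13.973702398872064
```

View pics/b4.png

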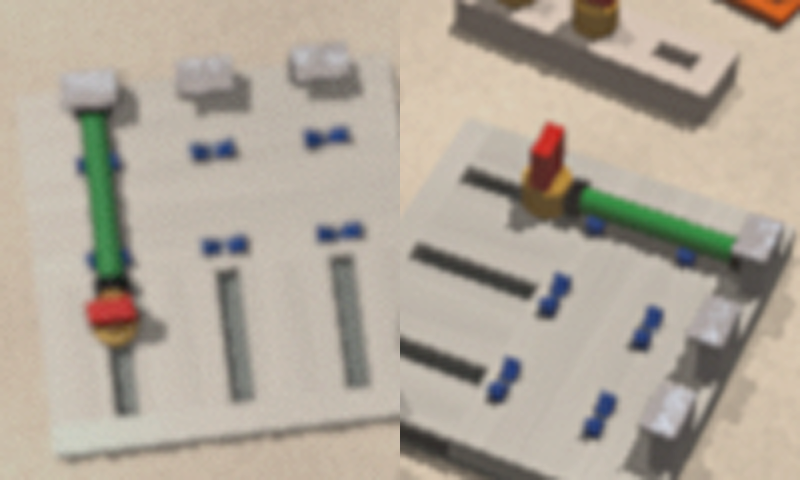

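Lane 1 is done: green is home under the hood and the red bar is across the lane with its collar against the rod. Next is amber, for lane 2.

Emit:
{"api": "carry_out", "payload": {"linear": [[-0.02, -0.83, 0], [-0.02, -0.83, 0], [-0.02, -0.83, 0], [-0.02, -0.83, 0], [-0.02, -0.83, 0], [-0.02, -0.83, 0], [-0.02, -0.83, 0], [-0.02, -0.83, 0], [0, 0, 0], [0, 0, 0]], "rotation": [[0, 0, 0.374], [0, 0, 0.374], [0, 0, 0.374], [0, 0, 0.374], [0, 0, 0.374], [0, 0, 0.374], [0, 0, 0.374], [0, 0, 0.374], [0, 0, 0], [0, 0, 0]], "grip": [-1, -1, -1, -1, -1, -1, -1, -1, -1, -1]}}

```text
time: 33.7
ee_pos: [0.4589, -0.2217, 0.1479]
tcp_rot: [180.0, -0.0, -163.4]
wrist_force: [0.6, 0.2, 0.5]
opening: 0.085
grasp_force: 0.0
```

```bash
python3 rods.py; python3 -c "
from h import *
for n in ('top','scene'): print(n,[(b[0],b[1],b[2]) for b in blobs(bot.camera(n),'amber',20) if b[0][0]>150])"
```

```text
scene amber [ 457.7 -225.1] ang 17.021564270522845
top green [620.8 162.1] ang 6.067366004885685
top green [ 284.7 -313.1] ang 80.71292656274983
scene green [598.3 182.6] ang 5.8045637467247815
scene green [ 284.6 -322.1] ang 80.5485173278459
scene blue [ 560.3 -391.4] ang -13.983018783044557
top [([450.2, 153.6], 75, [14.4, 8.3]), ([399.5, 225.5], 110, [18.6, 6.1]), ([408.3, 250.0], 87, [13.9, 6.6])]
scene [([334.8, 143.3], 474, [51.6, 16.1]), ([285.1, 142.9], 21, [4.0, 10.0]), ([290.3, 194.9], 21, [7.0, 8.0]), ([180.7, 294.4], 335, [43.2, 7.8]), ([225.4, 404.4], 134, [13.1, 20.9])]
```

Emit:
{"api": "carry_out", "payload": {"linear": [[-0.03, -0.1, -1], [0, 0, -1], [0, 0, -1], [0, 0, -1], [0, 0, -1], [0, 0, -1], [0, 0, -0.5], [0, 0, -0.25], [0, 0, 0], [0, 0, 0]], "rotation": [[0, 0, 0], [0, 0, 0], [0, 0, 0], [0, 0, 0], [0, 0, 0], [0, 0, 0], [0, 0, 0], [0, 0, 0], [0, 0, 0], [0, 0, 0]], "grip": [-1, -1, -1, -1, -1, -1, -1, -1, -1, -1]}}

```text
time: 34.9
ee_pos: [0.4586, -0.2245, 0.014]
tcp_rot: [-180.0, 0.0, -163.3]
wrist_force: [-0.7, -0.4, 0.2]
opening: 0.0854
grasp_force: 0.0
```

Emit:
{"api": "carry_out", "payload": {"linear": [[0, 0, 0], [0, 0, 0], [0, 0, 0], [0, 0, 0], [0, 0, 0], [0, 0, 0], [0, 0, 0]], "rotation": [[0, 0, 0], [0, 0, 0], [0, 0, 0], [0, 0, 0], [0, 0, 0], [0, 0, 0], [0, 0, 0]], "grip": [1, 1, 1, 1, 1, 1, 1], "grip_force": 30}}

```text
time: 35.6
ee_pos: [0.4581, -0.2244, 0.0133]
tcp_rot: [-180.0, 0.0, -163.3]
wrist_force: [-1.4, 0.1, 2.7]
opening: 0.0166
grasp_force: 29.9
```

Emit:
{"api": "carry_out", "payload": {"linear": [[0, 0, 0.5], [0, 0, 1], [0, 0, 1], [0, 0, 1], [0, 0, 1], [0, 0, 1], [0, 0, 0.5], [0, 0, 0]], "rotation": [[0, 0, 0], [0, 0, 0], [0, 0, 0], [0, 0, 0], [0, 0, 0], [0, 0, 0], [0, 0, 0], [0, 0, 0]], "grip": [1, 1, 1, 1, 1, 1, 1, 1]}}

```text
time: 36.4
ee_pos: [0.4587, -0.2246, 0.1346]
tcp_rot: [-179.9, 0.1, -163.3]
wrist_force: [-0.0, 0.1, -1.4]
opening: 0.0166
grasp_force: 29.6
```

Emit:
{"api": "carry_out", "payload": {"linear": [[0.46, 0.96, 0], [0.46, 0.96, 0], [0.46, 0.96, 0], [0.46, 0.96, 0], [0.46, 0.96, 0], [0.46, 0.96, 0], [0.46, 0.96, 0], [0.46, 0.96, 0]], "rotation": [[0, 0, -0.084], [0, 0, -0.084], [0, 0, -0.084], [0, 0, -0.084], [0, 0, -0.084], [0, 0, -0.084], [0, 0, -0.084], [0, 0, -0.084]], "grip": [1, 1, 1, 1, 1, 1, 1, 1]}}

```text
time: 37.2
ee_pos: [0.5315, -0.0699, 0.1317]
tcp_rot: [180.0, -0.1, -168.7]
wrist_force: [0.5, 0.3, -1.4]
opening: 0.0165
grasp_force: 29.6
```

Emit:
{"api": "carry_out", "payload": {"linear": [[0.46, 0.96, 0], [0.46, 0.96, 0], [0.46, 0.96, 0], [0.46, 0.96, 0], [0.46, 0.96, 0], [0.46, 0.96, 0], [0.46, 0.96, 0], [0.46, 0.96, 0], [0, 0, 0], [0, 0, 0]], "rotation": [[0, 0, -0.084], [0, 0, -0.084], [0, 0, -0.084], [0, 0, -0.084], [0, 0, -0.084], [0, 0, -0.084], [0, 0, -0.084], [0, 0, -0.084], [0, 0, 0], [0, 0, 0]], "grip": [1, 1, 1, 1, 1, 1, 1, 1, 1, 1]}}

```text
time: 38.2
ee_pos: [0.6047, 0.0829, 0.1318]
tcp_rot: [-180.0, -0.1, -174.0]
wrist_force: [-0.9, 0.2, -1.1]
opening: 0.0162
grasp_force: 29.7
```

Emit:
{"api": "carry_out", "payload": {"linear": [[0.08, 0.04, -0.8], [0, 0, -1], [0, 0, -1], [0, 0, -1], [0, 0, -0.5], [0, 0, 0]], "rotation": [[0, 0, 0], [0, 0, 0], [0, 0, 0], [0, 0, 0], [0, 0, 0], [0, 0, 0]], "grip": [1, 1, 1, 1, 1, 1]}}

```text
time: 38.8
ee_pos: [0.6059, 0.0831, 0.0453]
tcp_rot: [180.0, -0.1, -174.1]
wrist_force: [0.3, 0.0, -0.4]
opening: 0.0167
grasp_force: 29.7
```

Emit:
{"api": "carry_out", "payload": {"linear": [[0, 0, -0.08], [0, 0, 0]], "rotation": [[0, 0, 0], [0, 0, 0]], "grip": [1, 1]}}

```text
time: 39.0
ee_pos: [0.6071, 0.0834, 0.0458]
tcp_rot: [-180.0, 0.0, -174.0]
wrist_force: [-0.8, 0.4, -1.9]
opening: 0.0163
grasp_force: 29.7
```

Emit:
{"api": "carry_out", "payload": {"linear": [[0, 0, -0.05], [0, 0, 0]], "rotation": [[0, 0, 0], [0, 0, 0]], "grip": [1, 1]}}

```text
time: 39.2
ee_pos: [0.6071, 0.0836, 0.0447]
tcp_rot: [-180.0, 0.0, -174.0]
wrist_force: [-0.8, -1.1, -1.6]
opening: 0.017
grasp_force: 29.7
```

Emit:
{"api": "carry_out", "payload": {"linear": [[0, 0, -0.05], [0, 0, 0]], "rotation": [[0, 0, 0], [0, 0, 0]], "grip": [1, 1]}}

```text
time: 39.4
ee_pos: [0.6069, 0.0837, 0.0435]
tcp_rot: [180.0, 0.0, -174.0]
wrist_force: [0.7, -0.6, -1.3]
opening: 0.0167
grasp_force: 29.8
```

Emit:
{"api": "carry_out", "payload": {"linear": [[0, 0, -0.04], [0, 0, 0]], "rotation": [[0, 0, 0], [0, 0, 0]], "grip": [1, 1]}}

```text
time: 39.6
ee_pos: [0.6071, 0.0839, 0.0431]
tcp_rot: [180.0, 0.0, -174.0]
wrist_force: [-1.3, 1.8, 2.9]
opening: 0.0169
grasp_force: 30.2
```

Emit:
{"api": "carry_out", "payload": {"linear": [[0, 0, 0], [0, 0, 0], [0, 0, 0], [0, 0, 0], [0, 0, 0.5], [0, 0, 1], [0, 0, 1], [0, 0, 1], [0, 0, 1], [0, 0, 0.9]], "rotation": [[0, 0, 0], [0, 0, 0], [0, 0, 0], [0, 0, 0], [0, 0, 0], [0, 0, 0], [0, 0, 0], [0, 0, 0], [0, 0, 0], [0, 0, 0]], "grip": [-0.2, -0.2, -0.2, -0.2, -0.2, -0.2, -0.2, -0.2, -0.2, -0.2]}}

```text
time: 40.6
ee_pos: [0.607, 0.0836, 0.1527]
tcp_rot: [-180.0, 0.1, -174.0]
wrist_force: [0.1, 0.3, 1.0]
opening: 0.0513
grasp_force: 0.0
```

Emit:
{"api": "carry_out", "payload": {"linear": [[-0.54, 0.97, 0], [-0.54, 0.97, 0], [-0.54, 0.97, 0], [-0.54, 0.97, 0], [-0.54, 0.97, 0], [-0.54, 0.97, 0], [-0.54, 0.97, 0], [-0.54, 0.97, 0], [-0.54, 0.97, 0], [-0.54, 0.97, 0], [-0.54, 0.97, 0], [-0.54, 0.97, 0]], "rotation": [[0, 0, -0.06], [0, 0, -0.06], [0, 0, -0.06], [0, 0, -0.06], [0, 0, -0.06], [0, 0, -0.06], [0, 0, -0.06], [0, 0, -0.06], [0, 0, -0.06], [0, 0, -0.06], [0, 0, -0.06], [0, 0, -0.06]], "grip": [-1, -1, -1, -1, -1, -1, -1, -1, -1, -1, -1, -1]}}

```text
time: 41.8
ee_pos: [0.4769, 0.3172, 0.1516]
tcp_rot: [180.0, 0.0, -179.8]
wrist_force: [1.3, -0.5, -0.3]
opening: 0.0855
grasp_force: 0.0
```

```bash
python3 - <<'E'
from h import *
P=lambda x,y:np.array((130+x/3.6-.36,135+y/3.6-.36));S=lambda x,y:np.array((220+x/3.4-.35,115+y/3.4-.35))
for c in((203,212),(275,210),(210,497),(274,497),(235,262)): print("top",c,(onz("top",P(*c),.03)*1e3).round(1))
for c in((170,118),(205,90),(405,167),(377,205),(355,166)): print("sc",c,(onz("scene",S(*c),.03)*1e3).round(1))
p,e=tri(S(355,166),P(235,262));print(p,e)
E
```

```text
top (203, 212) [578.7 340.2  30. ]
top (275, 210) [579.4 288.1  30. ]
top (210, 497) [375.3 331.7  30. ]
top (274, 497) [374.6 286.7  30. ]
top (235, 262) [541.8 316.5  30. ]
sc (170, 118) [380.1 287.6  30. ]
sc (205, 90) [387.  333.7  30. ]
sc (405, 167) [579.3 337.2  30. ]
sc (377, 205) [580.1 285.6  30. ]
sc (355, 166) [543.2 316.8  30. ]
[0.54242346 0.31709478 0.02921055] 0.0011992707587703925
```

Emit:
{"api": "carry_out", "payload": {"linear": [[0, -0.12, -0.8], [0, 0, -1], [0, 0, -1], [0, 0, -0.8], [0, 0, -0.4], [0, 0, 0], [0, 0, 0]], "rotation": [[0, 0, 0], [0, 0, 0], [0, 0, 0], [0, 0, 0], [0, 0, 0], [0, 0, 0], [0, 0, 0]], "grip": [-1, -1, -1, -1, -1, -1, -1]}}

```text
time: 42.5
ee_pos: [0.4776, 0.3142, 0.0717]
tcp_rot: [180.0, 0.0, -179.8]
wrist_force: [0.6, -0.8, 0.1]
opening: 0.0852
grasp_force: 0.0
```

Emit:
{"api": "carry_out", "payload": {"linear": [[0, 0, 0], [0, 0, 0], [0, 0, 0], [0, 0, 0], [0, 0, 0], [0, 0, 0], [0, 0, 0], [0, 0, 0]], "rotation": [[0, 0, 0], [0, 0, 0], [0, 0, 0], [0, 0, 0], [0, 0, 0], [0, 0, 0], [0, 0, 0], [0, 0, 0]], "grip": [1, 1, 1, 1, 1, 1, 1, 1], "grip_force": 40}}

```text
time: 43.3
ee_pos: [0.4774, 0.3141, 0.0708]
tcp_rot: [180.0, 0.0, -179.8]
wrist_force: [0.4, 0.6, 1.5]
opening: 0.0132
grasp_force: 45.5
```

Emit:
{"api": "carry_out", "payload": {"linear": [[0, 0, 0.5], [0, 0, 1], [0, 0, 1], [0, 0, 1], [0, 0, 0.9], [0, 0, 0]], "rotation": [[0, 0, 0], [0, 0, 0], [0, 0, 0], [0, 0, 0], [0, 0, 0], [0, 0, 0]], "grip": [1, 1, 1, 1, 1, 1]}}

```text
time: 43.9
ee_pos: [0.4782, 0.3146, 0.1617]
tcp_rot: [179.9, 0.2, -179.8]
wrist_force: [0.6, -1.1, -1.4]
opening: 0.0133
grasp_force: 45.3
```

Emit:
{"api": "carry_out", "payload": {"linear": [[0.14, -1, 0], [0.14, -1, 0], [0.14, -1, 0], [0.14, -1, 0], [0.14, -1, 0], [0.14, -1, 0], [0.14, -1, 0], [0.14, -1, 0], [0.14, -1, 0], [0.14, -1, 0], [0.14, -1, 0], [0.14, -1, 0]], "rotation": [[0, 0, 0.06], [0, 0, 0.06], [0, 0, 0.06], [0, 0, 0.06], [0, 0, 0.06], [0, 0, 0.06], [0, 0, 0.06], [0, 0, 0.06], [0, 0, 0.06], [0, 0, 0.06], [0, 0, 0.06], [0, 0, 0.06]], "grip": [1, 1, 1, 1, 1, 1, 1, 1, 1, 1, 1, 1]}}

```text
time: 45.1
ee_pos: [0.5105, 0.0731, 0.1577]
tcp_rot: [-180.0, -0.1, -174.0]
wrist_force: [-0.0, -0.3, -0.9]
opening: 0.0129
grasp_force: 45.2
```

Emit:
{"api": "carry_out", "payload": {"linear": [[0, 0, 0], [0, 0, 0], [0, 0, 0]], "rotation": [[0, 0, 0], [0, 0, 0], [0, 0, 0]], "grip": [1, 1, 1]}}

```text
time: 45.4
ee_pos: [0.5107, 0.0746, 0.1583]
tcp_rot: [180.0, -0.0, -174.0]
wrist_force: [-0.2, 0.8, -1.2]
opening: 0.0129
grasp_force: 45.1
```

Emit:
{"api": "carry_out", "payload": {"linear": [[0, -0.08, -0.9], [0, 0, -1], [0, 0, -1], [0, 0, -0.6], [0, 0, 0], [0, 0, 0]], "rotation": [[0, 0, 0], [0, 0, 0], [0, 0, 0], [0, 0, 0], [0, 0, 0], [0, 0, 0]], "grip": [1, 1, 1, 1, 1, 1]}}

```text
time: 46.0
ee_pos: [0.511, 0.0728, 0.0892]
tcp_rot: [180.0, 0.0, -174.0]
wrist_force: [-0.1, 0.3, -1.3]
opening: 0.0131
grasp_force: 45.1
```

Emit:
{"api": "carry_out", "payload": {"linear": [[0, 0, -0.25], [0, 0, -0.25], [0, 0, 0]], "rotation": [[0, 0, 0], [0, 0, 0], [0, 0, 0]], "grip": [1, 1, 1]}}

```text
time: 46.3
ee_pos: [0.5107, 0.0724, 0.0782]
tcp_rot: [-180.0, -0.0, -174.0]
wrist_force: [0.3, 0.9, -0.6]
opening: 0.0129
grasp_force: 45.1
```

Emit:
{"api": "carry_out", "payload": {"linear": [[0, 0, -0.2], [0, 0, 0]], "rotation": [[0, 0, 0], [0, 0, 0]], "grip": [1, 1]}}

```text
time: 46.5
ee_pos: [0.5107, 0.0724, 0.0742]
tcp_rot: [180.0, -0.0, -174.0]
wrist_force: [0.3, -0.7, -0.7]
opening: 0.013
grasp_force: 45.1
```

In the slot. Lowering until the collar touches the deck.

Emit:
{"api": "carry_out", "payload": {"linear": [[0, 0, -0.2], [0, 0, -0.1], [0, 0, 0]], "rotation": [[0, 0, 0], [0, 0, 0], [0, 0, 0]], "grip": [1, 1, 1]}}

```text
time: 46.8
ee_pos: [0.5107, 0.0724, 0.0682]
tcp_rot: [-180.0, -0.0, -174.0]
wrist_force: [-1.1, -0.1, -0.9]
opening: 0.0132
grasp_force: 45.1
```

Emit:
{"api": "carry_out", "payload": {"linear": [[0, 0, -0.05], [0, 0, 0]], "rotation": [[0, 0, 0], [0, 0, 0]], "grip": [1, 1]}}

```text
time: 47.0
ee_pos: [0.5109, 0.0725, 0.0676]
tcp_rot: [180.0, -0.0, -174.0]
wrist_force: [0.1, 0.1, -1.1]
opening: 0.0134
grasp_force: 45.1
```

Emit:
{"api": "carry_out", "payload": {"linear": [[0, 0, -0.05], [0, 0, 0]], "rotation": [[0, 0, 0], [0, 0, 0]], "grip": [1, 1]}}

```text
time: 47.2
ee_pos: [0.511, 0.0725, 0.0668]
tcp_rot: [180.0, 0.0, -174.0]
wrist_force: [0.1, 0.7, -1.3]
opening: 0.0133
grasp_force: 45.2
```

Emit:
{"api": "carry_out", "payload": {"linear": [[0, 0, -0.04], [0, 0, 0]], "rotation": [[0, 0, 0], [0, 0, 0]], "grip": [1, 1]}}

```text
time: 47.4
ee_pos: [0.5111, 0.0725, 0.0667]
tcp_rot: [180.0, 0.1, -174.0]
wrist_force: [-2.4, 0.3, 6.0]
opening: 0.0133
grasp_force: 46.2
```

Emit:
{"api": "carry_out", "payload": {"linear": [[0.2, 0.02, 0], [0.3, 0.03, 0], [0.3, 0.03, 0], [0.3, 0.03, 0], [0.3, 0.03, 0], [0.2, 0.02, 0], [0, 0, 0]], "rotation": [[0, 0, 0], [0, 0, 0], [0, 0, 0], [0, 0, 0], [0, 0, 0], [0, 0, 0], [0, 0, 0]], "grip": [1, 1, 1, 1, 1, 1, 1]}}

```text
time: 48.1
ee_pos: [0.5431, 0.0756, 0.0667]
tcp_rot: [-180.0, 0.0, -174.0]
wrist_force: [-2.7, 0.2, 6.6]
opening: 0.0134
grasp_force: 46.3
```

Emit:
{"api": "carry_out", "payload": {"linear": [[0.05, 0.005, 0], [0, 0, 0]], "rotation": [[0, 0, 0], [0, 0, 0]], "grip": [1, 1]}}

```text
time: 48.3
ee_pos: [0.5436, 0.0757, 0.0667]
tcp_rot: [-180.0, -0.0, -174.0]
wrist_force: [-4.1, -0.6, 7.0]
opening: 0.0131
grasp_force: 46.5
```

Emit:
{"api": "carry_out", "payload": {"linear": [[0.1, 0.01, 0.02], [0, 0, 0]], "rotation": [[0, 0, 0], [0, 0, 0]], "grip": [1, 1]}}

```text
time: 48.5
ee_pos: [0.5459, 0.0759, 0.0667]
tcp_rot: [-180.0, 0.0, -174.0]
wrist_force: [-3.0, 0.6, 5.7]
opening: 0.013
grasp_force: 46.2
```

Emit:
{"api": "carry_out", "payload": {"linear": [[0.05, 0.005, 0], [0, 0, 0]], "rotation": [[0, 0, 0], [0, 0, 0]], "grip": [1, 1]}}

```text
time: 48.7
ee_pos: [0.5467, 0.076, 0.0667]
tcp_rot: [-180.0, -0.0, -174.0]
wrist_force: [-3.5, -1.1, 5.8]
opening: 0.0134
grasp_force: 46.3
```

Emit:
{"api": "carry_out", "payload": {"linear": [[0.05, 0.005, 0], [0, 0, 0]], "rotation": [[0, 0, 0], [0, 0, 0]], "grip": [1, 1]}}

```text
time: 48.9
ee_pos: [0.5476, 0.0761, 0.0667]
tcp_rot: [-180.0, -0.0, -174.0]
wrist_force: [-4.3, -0.9, 6.5]
opening: 0.0132
grasp_force: 46.3
```

Emit:
{"api": "carry_out", "payload": {"linear": [[0.05, 0.005, 0], [0, 0, 0]], "rotation": [[0, 0, 0], [0, 0, 0]], "grip": [1, 1]}}

```text
time: 49.1
ee_pos: [0.5478, 0.0761, 0.0666]
tcp_rot: [-180.0, -0.1, -174.0]
wrist_force: [-9.0, -1.1, 9.3]
opening: 0.0128
grasp_force: 46.8
```

Emit:
{"api": "carry_out", "payload": {"linear": [[0, 0, 0.02], [0, 0, 0], [0, 0, 0], [-0.02, 0, 0], [0, 0, 0], [0, 0, 0], [-0.02, 0, 0], [0, 0, 0], [0, 0, 0], [0, 0, 0], [0, 0, 0], [0, 0, 0]], "rotation": [[0, 0, -0.9], [0, 0, -0.95], [0, 0, -0.95], [0, 0, -0.95], [0, 0, -0.95], [0, 0, -0.95], [0, 0, -0.95], [0, 0, -0.95], [0, 0, -0.95], [0, 0, -0.95], [0, 0, -0.95], [0, 0, -0.85]], "grip": [1, 1, 1, 1, 1, 1, 1, 1, 1, 1, 1, 1]}}

```text
time: 50.3
ee_pos: [0.5455, 0.0776, 0.0667]
tcp_rot: [-179.7, -0.2, 95.8]
wrist_force: [-15.3, 7.0, 11.3]
opening: 0.0134
grasp_force: 46.9
```

Emit:
{"api": "carry_out", "payload": {"linear": [[0, 0, 0], [0, 0, 0]], "rotation": [[0, 0, 0], [0, 0, 0]], "grip": [1, 1]}}

```text
time: 50.5
ee_pos: [0.5456, 0.0774, 0.0667]
tcp_rot: [-179.7, -0.2, 96.0]
wrist_force: [-16.1, 5.7, 9.5]
opening: 0.0131
grasp_force: 46.9
```

Emit:
{"api": "carry_out", "payload": {"linear": [[0, 0, 0], [0, 0, 0], [0, 0, 0], [0, 0, 0], [0, 0, 0.4], [0, 0, 1], [0, 0, 1], [0, 0, 1], [0, 0, 0.6]], "rotation": [[0, 0, 0], [0, 0, 0], [0, 0, 0], [0, 0, 0], [0, 0, 0], [0, 0, 0], [0, 0, 0], [0, 0, 0], [0, 0, 0]], "grip": [0, 0, 0, 0, 0, 0, 0, 0, 0]}}

```text
time: 51.4
ee_pos: [0.5487, 0.0763, 0.1489]
tcp_rot: [179.9, -0.0, 96.0]
wrist_force: [-0.0, 0.1, -0.5]
opening: 0.0424
grasp_force: 0.0
```

Emit:
{"api": "carry_out", "payload": {"linear": [[0.04, -0.97, 0], [0.04, -0.97, 0], [0.04, -0.97, 0], [0.04, -0.97, 0], [0.04, -0.97, 0], [0.04, -0.97, 0], [0.04, -0.97, 0], [0.04, -0.97, 0], [0.04, -0.97, 0], [0.04, -0.97, 0], [0.04, -0.97, 0], [0.04, -0.97, 0]], "rotation": [[0, 0, 0.365], [0, 0, 0.365], [0, 0, 0.365], [0, 0, 0.365], [0, 0, 0.365], [0, 0, 0.365], [0, 0, 0.365], [0, 0, 0.365], [0, 0, 0.365], [0, 0, 0.365], [0, 0, 0.365], [0, 0, 0.365]], "grip": [-1, -1, -1, -1, -1, -1, -1, -1, -1, -1, -1, -1]}}

```text
time: 52.6
ee_pos: [0.5576, -0.1574, 0.1468]
tcp_rot: [-180.0, -0.0, 131.1]
wrist_force: [-0.8, 0.3, -0.7]
opening: 0.0855
grasp_force: 0.0
```

```bash
python3 rods.py; python3 - <<'E'
from h import *
t=bot.camera("top");s=bot.camera("scene")
f=lambda i:cv2.convertScaleAbs(cv2.resize(i,(400,480),interpolation=cv2.INTER_CUBIC),alpha=1.5)
cv2.imwrite("pics/b5.png",np.hstack([f(t[130:250,230:330]),f(s[150:270,255:355])]))
E
```

```text
top amber [631.3  85.3] ang 5.759371351602141
scene amber [-197.2   10.6] ang -24.139038441737625
scene amber [610.3 106. ] ang 5.415763067059743
top green [619.9 162. ] ang 5.553700426389412
scene green [597.8 182.5] ang 5.630796660199806
scene green [ 284.6 -322.8] ang 80.27763571377432
scene blue [ 561.  -391.6] ang -13.961562788848482
```

View pics/b5.png

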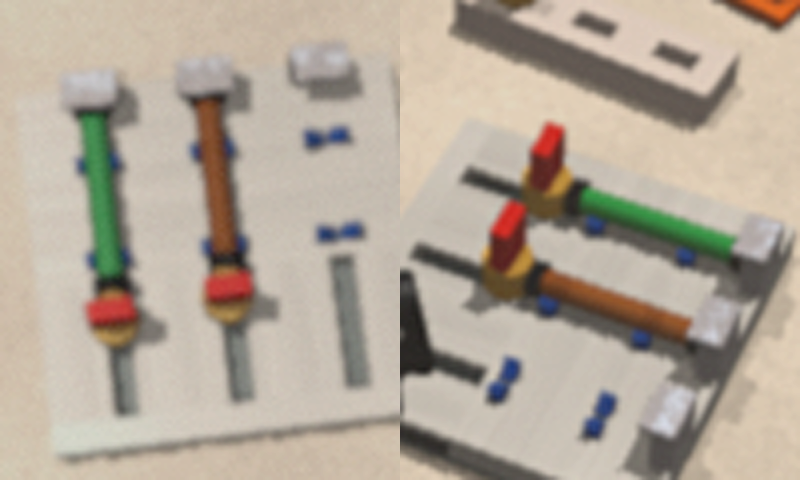

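Lanes 1 and 2 are good: green and amber are home with both bars across. Blue is still where it was.

Emit:
{"api": "carry_out", "payload": {"linear": [[0.03, -0.97, 0], [0.03, -0.97, 0], [0.03, -0.97, 0], [0.03, -0.97, 0], [0.03, -0.97, 0], [0.03, -0.97, 0], [0.03, -0.97, 0], [0.03, -0.97, 0], [0.03, -0.97, 0], [0.03, -0.97, 0], [0.03, -0.97, 0], [0.03, -0.97, 0]], "rotation": [[0, 0, 0.365], [0, 0, 0.365], [0, 0, 0.365], [0, 0, 0.365], [0, 0, 0.365], [0, 0, 0.365], [0, 0, 0.365], [0, 0, 0.365], [0, 0, 0.365], [0, 0, 0.365], [0, 0, 0.365], [0, 0, 0.365]], "grip": [-1, -1, -1, -1, -1, -1, -1, -1, -1, -1, -1, -1]}}

```text
time: 54.0
ee_pos: [0.5653, -0.389, 0.1468]
tcp_rot: [180.0, -0.0, 166.2]
wrist_force: [-0.0, -0.2, -0.5]
opening: 0.0851
grasp_force: 0.0
```

Emit:
{"api": "carry_out", "payload": {"linear": [[0, 0, 0], [0, 0, 0]], "rotation": [[0, 0, 0], [0, 0, 0]], "grip": [-1, -1]}}

```text
time: 54.2
ee_pos: [0.5651, -0.3886, 0.1465]
tcp_rot: [180.0, -0.0, 166.0]
wrist_force: [-0.3, 1.4, 0.1]
opening: 0.0857
grasp_force: 0.0
```

```bash
python3 rods.py | grep blue
```

```text
top blue [ 564.5 -392.5] ang -14.539001578650968
scene blue [ 560.5 -391.1] ang -14.059749220332137
```

Descending .134 to grasp blue.

Emit:
{"api": "carry_out", "payload": {"linear": [[-0.03, -0.13, -1], [0, 0, -1], [0, 0, -1], [0, 0, -1], [0, 0, -1], [0, 0, -1], [0, 0, -0.5], [0, 0, -0.18], [0, 0, 0], [0, 0, 0]], "rotation": [[0, 0, 0], [0, 0, 0], [0, 0, 0], [0, 0, 0], [0, 0, 0], [0, 0, 0], [0, 0, 0], [0, 0, 0], [0, 0, 0], [0, 0, 0]], "grip": [-1, -1, -1, -1, -1, -1, -1, -1, -1, -1]}}

```text
time: 55.3
ee_pos: [0.5648, -0.3921, 0.0143]
tcp_rot: [-180.0, 0.1, 166.1]
wrist_force: [-0.5, 0.0, 0.8]
opening: 0.0855
grasp_force: 0.0
```

Emit:
{"api": "carry_out", "payload": {"linear": [[0, 0, 0], [0, 0, 0], [0, 0, 0], [0, 0, 0], [0, 0, 0], [0, 0, 0], [0, 0, 0]], "rotation": [[0, 0, 0], [0, 0, 0], [0, 0, 0], [0, 0, 0], [0, 0, 0], [0, 0, 0], [0, 0, 0]], "grip": [1, 1, 1, 1, 1, 1, 1], "grip_force": 30}}

```text
time: 56.0
ee_pos: [0.5643, -0.392, 0.0133]
tcp_rot: [-180.0, 0.0, 166.1]
wrist_force: [-0.4, -0.6, 1.9]
opening: 0.0165
grasp_force: 29.7
```

Emit:
{"api": "carry_out", "payload": {"linear": [[0, 0, 0.5], [0, 0, 1], [0, 0, 1], [0, 0, 1], [0, 0, 1], [0, 0, 1], [0, 0, 0.5], [0, 0, 0]], "rotation": [[0, 0, 0], [0, 0, 0], [0, 0, 0], [0, 0, 0], [0, 0, 0], [0, 0, 0], [0, 0, 0], [0, 0, 0]], "grip": [1, 1, 1, 1, 1, 1, 1, 1]}}

```text
time: 56.8
ee_pos: [0.5648, -0.3924, 0.135]
tcp_rot: [-179.9, 0.1, 166.1]
wrist_force: [0.2, -0.0, -0.9]
opening: 0.0167
grasp_force: 29.6
```

Emit:
{"api": "carry_out", "payload": {"linear": [[0.1, 0.95, 0], [0.1, 0.95, 0], [0.1, 0.95, 0], [0.1, 0.95, 0], [0.1, 0.95, 0], [0.1, 0.95, 0], [0.1, 0.95, 0], [0.1, 0.95, 0], [0.1, 0.95, 0], [0.1, 0.95, 0], [0.1, 0.95, 0]], "rotation": [[0, 0, 0.119], [0, 0, 0.119], [0, 0, 0.119], [0, 0, 0.119], [0, 0, 0.119], [0, 0, 0.119], [0, 0, 0.119], [0, 0, 0.119], [0, 0, 0.119], [0, 0, 0.119], [0, 0, 0.119]], "grip": [1, 1, 1, 1, 1, 1, 1, 1, 1, 1, 1]}}

```text
time: 57.9
ee_pos: [0.5864, -0.1814, 0.1331]
tcp_rot: [-180.0, 0.0, 176.6]
wrist_force: [0.9, -0.4, -0.8]
opening: 0.0166
grasp_force: 29.6
```

Emit:
{"api": "carry_out", "payload": {"linear": [[0.1, 0.95, 0], [0.1, 0.95, 0], [0.1, 0.95, 0], [0.1, 0.95, 0], [0.1, 0.95, 0], [0.1, 0.95, 0], [0.1, 0.95, 0], [0.1, 0.95, 0], [0.1, 0.95, 0], [0.1, 0.95, 0], [0, 0, 0], [0, 0, 0]], "rotation": [[0, 0, 0.119], [0, 0, 0.119], [0, 0, 0.119], [0, 0, 0.119], [0, 0, 0.119], [0, 0, 0.119], [0, 0, 0.119], [0, 0, 0.119], [0, 0, 0.119], [0, 0, 0.119], [0, 0, 0], [0, 0, 0]], "grip": [1, 1, 1, 1, 1, 1, 1, 1, 1, 1, 1, 1]}}

```text
time: 59.1
ee_pos: [0.6062, 0.0077, 0.133]
tcp_rot: [-180.0, -0.0, -173.9]
wrist_force: [-0.2, -0.2, -0.9]
opening: 0.0163
grasp_force: 29.6
```

Emit:
{"api": "carry_out", "payload": {"linear": [[0.08, 0.04, -0.8], [0, 0, -1], [0, 0, -1], [0, 0, -1], [0, 0, -0.5], [0, 0, -0.1], [0, 0, 0]], "rotation": [[0, 0, 0], [0, 0, 0], [0, 0, 0], [0, 0, 0], [0, 0, 0], [0, 0, 0], [0, 0, 0]], "grip": [1, 1, 1, 1, 1, 1, 1]}}

```text
time: 59.8
ee_pos: [0.6077, 0.0075, 0.0446]
tcp_rot: [-180.0, -0.0, -174.0]
wrist_force: [-0.6, 0.8, -0.9]
opening: 0.0169
grasp_force: 29.8
```

Emit:
{"api": "carry_out", "payload": {"linear": [[0, 0, -0.06], [0, 0, 0]], "rotation": [[0, 0, 0], [0, 0, 0]], "grip": [1, 1]}}

```text
time: 60.0
ee_pos: [0.6082, 0.0076, 0.0442]
tcp_rot: [-180.0, 0.0, -174.0]
wrist_force: [0.3, -1.0, -0.9]
opening: 0.0167
grasp_force: 29.8
```

Emit:
{"api": "carry_out", "payload": {"linear": [[0, 0, -0.04], [0, 0, 0]], "rotation": [[0, 0, 0], [0, 0, 0]], "grip": [1, 1]}}

```text
time: 60.2
ee_pos: [0.6083, 0.0079, 0.0437]
tcp_rot: [180.0, 0.1, -173.9]
wrist_force: [-0.2, 0.3, 1.1]
opening: 0.0165
grasp_force: 30.1
```

Emit:
{"api": "carry_out", "payload": {"linear": [[0, 0, -0.03], [0, 0, 0]], "rotation": [[0, 0, 0], [0, 0, 0]], "grip": [1, 1]}}

```text
time: 60.4
ee_pos: [0.6083, 0.0081, 0.0433]
tcp_rot: [180.0, 0.1, -173.9]
wrist_force: [-2.3, 2.2, 4.2]
opening: 0.0165
grasp_force: 30.4
```

Emit:
{"api": "carry_out", "payload": {"linear": [[0, 0, 0], [0, 0, 0], [0, 0, 0], [0, 0, 0], [0, 0, 0.5], [0, 0, 1], [0, 0, 1], [0, 0, 1], [0, 0, 1], [0, 0, 0.9], [0, 0, 0]], "rotation": [[0, 0, 0], [0, 0, 0], [0, 0, 0], [0, 0, 0], [0, 0, 0], [0, 0, 0], [0, 0, 0], [0, 0, 0], [0, 0, 0], [0, 0, 0], [0, 0, 0]], "grip": [0, 0, 0, 0, 0, 0, 0, 0, 0, 0, 0]}}

```text
time: 61.5
ee_pos: [0.609, 0.0079, 0.154]
tcp_rot: [-180.0, 0.3, -173.9]
wrist_force: [0.5, 1.4, -0.1]
opening: 0.0425
grasp_force: 0.0
```

Emit:
{"api": "carry_out", "payload": {"linear": [[-0.62, 0.96, 0], [-0.62, 0.96, 0], [-0.62, 0.96, 0], [-0.62, 0.96, 0], [-0.62, 0.96, 0], [-0.62, 0.96, 0], [-0.62, 0.96, 0], [-0.62, 0.96, 0]], "rotation": [[0, 0, -0.047], [0, 0, -0.047], [0, 0, -0.047], [0, 0, -0.047], [0, 0, -0.047], [0, 0, -0.047], [0, 0, -0.047], [0, 0, -0.047]], "grip": [-1, -1, -1, -1, -1, -1, -1, -1]}}

```text
time: 62.3
ee_pos: [0.5079, 0.1621, 0.1499]
tcp_rot: [-180.0, -0.0, -177.0]
wrist_force: [-0.2, 0.5, 0.3]
opening: 0.0856
grasp_force: 0.0
```

Emit:
{"api": "carry_out", "payload": {"linear": [[-0.62, 0.96, 0], [-0.62, 0.96, 0], [-0.62, 0.96, 0], [-0.62, 0.96, 0], [-0.62, 0.96, 0], [-0.62, 0.96, 0], [-0.62, 0.96, 0], [-0.62, 0.96, 0], [0, 0, 0], [0, 0, 0]], "rotation": [[0, 0, -0.047], [0, 0, -0.047], [0, 0, -0.047], [0, 0, -0.047], [0, 0, -0.047], [0, 0, -0.047], [0, 0, -0.047], [0, 0, -0.047], [0, 0, 0], [0, 0, 0]], "grip": [-1, -1, -1, -1, -1, -1, -1, -1, -1, -1]}}

```text
time: 63.3
ee_pos: [0.4092, 0.315, 0.15]
tcp_rot: [-180.0, -0.0, -179.9]
wrist_force: [0.3, -0.8, -0.2]
opening: 0.085
grasp_force: 0.0
```

Correct x by +2.5 mm, lower to 0.071 and grip.

Emit:
{"api": "carry_out", "payload": {"linear": [[0.12, -0.06, -0.75], [0, 0, -1], [0, 0, -1], [0, 0, -0.8], [0, 0, -0.4], [0, 0, 0], [0, 0, 0]], "rotation": [[0, 0, 0], [0, 0, 0], [0, 0, 0], [0, 0, 0], [0, 0, 0], [0, 0, 0], [0, 0, 0]], "grip": [-1, -1, -1, -1, -1, -1, -1]}}

```text
time: 64.0
ee_pos: [0.4122, 0.3136, 0.0717]
tcp_rot: [180.0, 0.0, -180.0]
wrist_force: [1.5, -0.4, -0.2]
opening: 0.0855
grasp_force: 0.0
```

Emit:
{"api": "carry_out", "payload": {"linear": [[0, 0, 0], [0, 0, 0], [0, 0, 0], [0, 0, 0], [0, 0, 0], [0, 0, 0], [0, 0, 0], [0, 0, 0]], "rotation": [[0, 0, 0], [0, 0, 0], [0, 0, 0], [0, 0, 0], [0, 0, 0], [0, 0, 0], [0, 0, 0], [0, 0, 0]], "grip": [1, 1, 1, 1, 1, 1, 1, 1], "grip_force": 40}}

```text
time: 64.8
ee_pos: [0.412, 0.3139, 0.0717]
tcp_rot: [180.0, 0.0, -180.0]
wrist_force: [0.6, -0.2, 3.1]
opening: 0.0131
grasp_force: 44.6
```

Emit:
{"api": "carry_out", "payload": {"linear": [[0, 0, 0.5], [0, 0, 1], [0, 0, 1], [0, 0, 1], [0, 0, 0.9], [0, 0, 0]], "rotation": [[0, 0, 0], [0, 0, 0], [0, 0, 0], [0, 0, 0], [0, 0, 0], [0, 0, 0]], "grip": [1, 1, 1, 1, 1, 1]}}

```text
time: 65.4
ee_pos: [0.4127, 0.3145, 0.1623]
tcp_rot: [179.9, 0.2, -180.0]
wrist_force: [-0.1, 0.9, -1.5]
opening: 0.0133
grasp_force: 44.3
```

Emit:
{"api": "carry_out", "payload": {"linear": [[0.3, -0.94, 0], [0.3, -0.94, 0], [0.3, -0.94, 0], [0.3, -0.94, 0], [0.3, -0.94, 0], [0.3, -0.94, 0], [0.3, -0.94, 0], [0.3, -0.94, 0], [0.3, -0.94, 0]], "rotation": [[0, 0, 0.044], [0, 0, 0.044], [0, 0, 0.044], [0, 0, 0.044], [0, 0, 0.044], [0, 0, 0.044], [0, 0, 0.044], [0, 0, 0.044], [0, 0, 0.044]], "grip": [1, 1, 1, 1, 1, 1, 1, 1, 1]}}

```text
time: 66.3
ee_pos: [0.4657, 0.1438, 0.1585]
tcp_rot: [-180.0, -0.1, -176.8]
wrist_force: [0.5, -0.7, -0.6]
opening: 0.0131
grasp_force: 44.3
```

Emit:
{"api": "carry_out", "payload": {"linear": [[0.3, -0.94, 0], [0.3, -0.94, 0], [0.3, -0.94, 0], [0.3, -0.94, 0], [0.3, -0.94, 0], [0.3, -0.94, 0], [0.3, -0.94, 0], [0.3, -0.94, 0], [0, 0, 0], [0, 0, 0], [0, 0, 0]], "rotation": [[0, 0, 0.044], [0, 0, 0.044], [0, 0, 0.044], [0, 0, 0.044], [0, 0, 0.044], [0, 0, 0.044], [0, 0, 0.044], [0, 0, 0.044], [0, 0, 0], [0, 0, 0], [0, 0, 0]], "grip": [1, 1, 1, 1, 1, 1, 1, 1, 1, 1, 1]}}

```text
time: 67.4
ee_pos: [0.5135, -0.0052, 0.1591]
tcp_rot: [180.0, -0.0, -174.0]
wrist_force: [1.0, -0.7, 0.0]
opening: 0.0131
grasp_force: 44.3
```

Emit:
{"api": "carry_out", "payload": {"linear": [[-0.02, 0.13, -0.9], [0, 0, -1], [0, 0, -1], [0, 0, -0.55], [0, 0, 0], [0, 0, 0]], "rotation": [[0, 0, 0], [0, 0, 0], [0, 0, 0], [0, 0, 0], [0, 0, 0], [0, 0, 0]], "grip": [1, 1, 1, 1, 1, 1]}}

```text
time: 68.0
ee_pos: [0.5136, -0.0028, 0.0911]
tcp_rot: [180.0, 0.0, -174.0]
wrist_force: [-0.4, -0.3, -0.6]
opening: 0.0136
grasp_force: 44.2
```

Emit:
{"api": "carry_out", "payload": {"linear": [[0, 0, 0], [0, 0, 0]], "rotation": [[0, 0, 0], [0, 0, 0]], "grip": [1, 1]}}

```text
time: 68.2
ee_pos: [0.514, -0.0031, 0.0915]
tcp_rot: [-180.0, 0.1, -174.0]
wrist_force: [0.6, 0.4, -1.3]
opening: 0.0134
grasp_force: 44.2
```

Emit:
{"api": "carry_out", "payload": {"linear": [[0, 0.03, -0.3], [0, 0, -0.25], [0, 0, 0]], "rotation": [[0, 0, 0], [0, 0, 0], [0, 0, 0]], "grip": [1, 1, 1]}}

```text
time: 68.5
ee_pos: [0.5129, -0.0026, 0.0784]
tcp_rot: [180.0, -0.1, -174.0]
wrist_force: [0.4, 1.0, -1.1]
opening: 0.013
grasp_force: 44.3
```

Emit:
{"api": "carry_out", "payload": {"linear": [[0, 0, -0.15], [0, 0, 0]], "rotation": [[0, 0, 0], [0, 0, 0]], "grip": [1, 1]}}

```text
time: 68.7
ee_pos: [0.5133, -0.0026, 0.0761]
tcp_rot: [180.0, -0.0, -174.0]
wrist_force: [0.3, 0.2, -0.9]
opening: 0.0134
grasp_force: 44.3
```

In the slot. Lowering to the deck, expected at TCP z ≈ 0.0677.

Emit:
{"api": "carry_out", "payload": {"linear": [[0, 0, -0.25], [0, 0, -0.1], [0, 0, 0]], "rotation": [[0, 0, 0], [0, 0, 0], [0, 0, 0]], "grip": [1, 1, 1]}}

```text
time: 69.0
ee_pos: [0.5132, -0.0026, 0.069]
tcp_rot: [180.0, -0.0, -174.0]
wrist_force: [-1.0, -0.5, -1.0]
opening: 0.0129
grasp_force: 44.3
```

Emit:
{"api": "carry_out", "payload": {"linear": [[0, 0, -0.05], [0, 0, 0]], "rotation": [[0, 0, 0], [0, 0, 0]], "grip": [1, 1]}}

```text
time: 69.2
ee_pos: [0.5135, -0.0026, 0.0684]
tcp_rot: [-180.0, -0.0, -174.0]
wrist_force: [0.6, 0.3, -1.4]
opening: 0.0132
grasp_force: 44.3
```

Emit:
{"api": "carry_out", "payload": {"linear": [[0, 0, -0.04], [0, 0, 0]], "rotation": [[0, 0, 0], [0, 0, 0]], "grip": [1, 1]}}

```text
time: 69.4
ee_pos: [0.5136, -0.0026, 0.0677]
tcp_rot: [-180.0, 0.0, -174.0]
wrist_force: [0.5, 0.1, -0.9]
opening: 0.0129
grasp_force: 44.3
```

Emit:
{"api": "carry_out", "payload": {"linear": [[0, 0, -0.03], [0, 0, 0]], "rotation": [[0, 0, 0], [0, 0, 0]], "grip": [1, 1]}}

```text
time: 69.6
ee_pos: [0.5136, -0.0025, 0.0676]
tcp_rot: [-180.0, 0.0, -174.0]
wrist_force: [-1.7, 0.2, 4.0]
opening: 0.0133
grasp_force: 45.0
```

Emit:
{"api": "carry_out", "payload": {"linear": [[0.2, 0.02, 0], [0.3, 0.03, 0], [0.3, 0.03, 0], [0.3, 0.03, 0], [0.15, 0.015, 0], [0, 0, 0]], "rotation": [[0, 0, 0], [0, 0, 0], [0, 0, 0], [0, 0, 0], [0, 0, 0], [0, 0, 0]], "grip": [1, 1, 1, 1, 1, 1]}}

```text
time: 70.2
ee_pos: [0.5388, -0.0001, 0.0676]
tcp_rot: [-180.0, 0.0, -174.0]
wrist_force: [-2.5, -0.9, 5.1]
opening: 0.0131
grasp_force: 45.4
```

Emit:
{"api": "carry_out", "payload": {"linear": [[0.1, 0.01, 0], [0, 0, 0]], "rotation": [[0, 0, 0], [0, 0, 0]], "grip": [1, 1]}}

```text
time: 70.4
ee_pos: [0.5405, 0.0001, 0.0676]
tcp_rot: [-180.0, -0.0, -174.0]
wrist_force: [-3.9, 0.0, 7.1]
opening: 0.0131
grasp_force: 45.4
```

Emit:
{"api": "carry_out", "payload": {"linear": [[0.05, 0.005, 0], [0, 0, 0]], "rotation": [[0, 0, 0], [0, 0, 0]], "grip": [1, 1]}}

```text
time: 70.6
ee_pos: [0.5413, 0.0002, 0.0676]
tcp_rot: [-180.0, -0.0, -174.0]
wrist_force: [-3.4, 0.3, 7.0]
opening: 0.0133
grasp_force: 45.5
```

Emit:
{"api": "carry_out", "payload": {"linear": [[0.05, 0.005, 0], [0, 0, 0]], "rotation": [[0, 0, 0], [0, 0, 0]], "grip": [1, 1]}}

```text
time: 70.8
ee_pos: [0.5423, 0.0002, 0.0676]
tcp_rot: [-180.0, -0.0, -174.0]
wrist_force: [-4.4, -0.1, 7.1]
opening: 0.0133
grasp_force: 45.5
```

Emit:
{"api": "carry_out", "payload": {"linear": [[0.05, 0.005, 0], [0, 0, 0]], "rotation": [[0, 0, 0], [0, 0, 0]], "grip": [1, 1]}}

```text
time: 71.0
ee_pos: [0.5433, 0.0004, 0.0676]
tcp_rot: [-180.0, -0.0, -174.0]
wrist_force: [-3.2, -0.5, 6.6]
opening: 0.0131
grasp_force: 45.5
```

Emit:
{"api": "carry_out", "payload": {"linear": [[0.04, 0.004, 0], [0, 0, 0]], "rotation": [[0, 0, 0], [0, 0, 0]], "grip": [1, 1]}}

```text
time: 71.2
ee_pos: [0.5434, 0.0003, 0.0676]
tcp_rot: [-180.0, -0.1, -174.0]
wrist_force: [-6.8, -0.7, 8.7]
opening: 0.0131
grasp_force: 46.0
```

Emit:
{"api": "carry_out", "payload": {"linear": [[0.04, 0.004, 0], [0, 0, 0]], "rotation": [[0, 0, 0], [0, 0, 0]], "grip": [1, 1]}}

```text
time: 71.4
ee_pos: [0.5435, 0.0004, 0.0676]
tcp_rot: [-180.0, -0.2, -174.0]
wrist_force: [-11.5, -1.2, 12.3]
opening: 0.0138
grasp_force: 46.3
```

Emit:
{"api": "carry_out", "payload": {"linear": [[0, 0, 0.02], [0, 0, 0], [0, 0, 0], [-0.02, 0, 0], [0, 0, 0], [0, 0, 0], [-0.02, 0, 0], [0, 0, 0], [0, 0, 0], [0, 0, 0], [0, 0, 0], [0, 0, 0]], "rotation": [[0, 0, -0.9], [0, 0, -0.95], [0, 0, -0.95], [0, 0, -0.95], [0, 0, -0.95], [0, 0, -0.95], [0, 0, -0.95], [0, 0, -0.95], [0, 0, -0.95], [0, 0, -0.95], [0, 0, -0.95], [0, 0, -0.85]], "grip": [1, 1, 1, 1, 1, 1, 1, 1, 1, 1, 1, 1]}}

```text
time: 72.6
ee_pos: [0.5414, 0.0019, 0.0676]
tcp_rot: [-179.7, -0.2, 95.8]
wrist_force: [-18.5, 7.6, 13.9]
opening: 0.0132
grasp_force: 46.5
```

Emit:
{"api": "carry_out", "payload": {"linear": [[0, 0, 0], [0, 0, 0]], "rotation": [[0, 0, 0], [0, 0, 0]], "grip": [1, 1]}}

```text
time: 72.8
ee_pos: [0.5414, 0.0018, 0.0676]
tcp_rot: [-179.7, -0.2, 96.1]
wrist_force: [-17.9, 6.4, 12.7]
opening: 0.0133
grasp_force: 46.4
```

Locked and pressed against the rod. Release, rise, move clear and check.

Emit:
{"api": "carry_out", "payload": {"linear": [[0, 0, 0], [0, 0, 0], [0, 0, 0], [0, 0, 0], [0, 0, 0.4], [0, 0, 1], [0, 0, 1], [0, 0, 1], [0, 0, 1], [0, 0, 1]], "rotation": [[0, 0, 0], [0, 0, 0], [0, 0, 0], [0, 0, 0], [0, 0, 0], [0, 0, 0], [0, 0, 0], [0, 0, 0], [0, 0, 0], [0, 0, 0]], "grip": [0, 0, 0, 0, 0, 0, 0, 0, 0, 0]}}

```text
time: 73.8
ee_pos: [0.5444, 0.0006, 0.177]
tcp_rot: [180.0, 0.0, 96.0]
wrist_force: [0.9, -0.8, -0.3]
opening: 0.0428
grasp_force: 0.0
```

Emit:
{"api": "carry_out", "payload": {"linear": [[-0.5, -1, 0.1], [-0.5, -1, 0.1], [-0.5, -1, 0.1], [-0.5, -1, 0.1], [-0.5, -1, 0.1], [-0.5, -1, 0.1], [-0.5, -1, 0.1], [-0.5, -1, 0.1], [-0.5, -1, 0.1], [-0.5, -1, 0.1], [0, 0, 0], [0, 0, 0]], "rotation": [[0, 0, 0], [0, 0, 0], [0, 0, 0], [0, 0, 0], [0, 0, 0], [0, 0, 0], [0, 0, 0], [0, 0, 0], [0, 0, 0], [0, 0, 0], [0, 0, 0], [0, 0, 0]], "grip": [0, 0, 0, 0, 0, 0, 0, 0, 0, 0, 0, 0]}}

```text
time: 75.0
ee_pos: [0.4443, -0.1996, 0.196]
tcp_rot: [180.0, 0.0, 95.9]
wrist_force: [0.1, 0.3, -0.3]
opening: 0.0425
grasp_force: 0.0
```

```bash
python3 - <<'E'
from h import *
t=bot.camera("top");s=bot.camera("scene")
f=lambda i:cv2.convertScaleAbs(cv2.resize(i,(400,480),interpolation=cv2.INTER_CUBIC),alpha=1.5)
cv2.imwrite("pics/b6.png",np.hstack([f(t[130:250,230:330]),f(s[160:280,250:350])]))
cv2.imwrite("pics/t6.png",cv2.convertScaleAbs(cv2.resize(t,(800,600)),alpha=1.4))
E
```

```text
(no output)
```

View pics/b6.png

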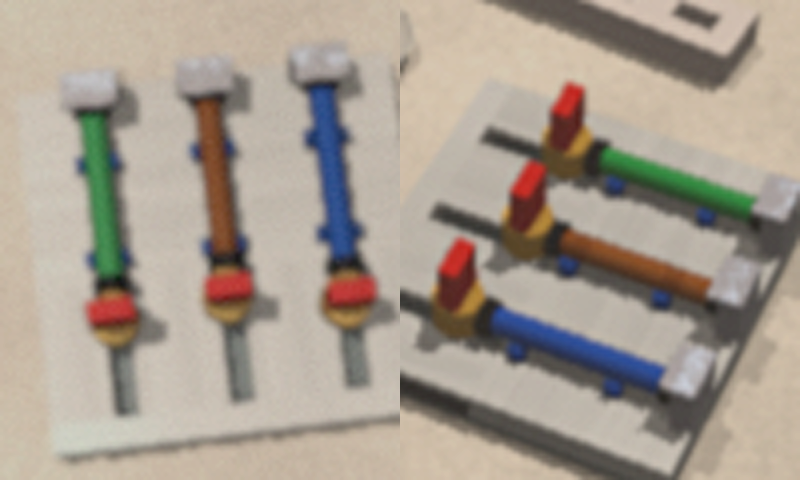

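View pics/t6.png

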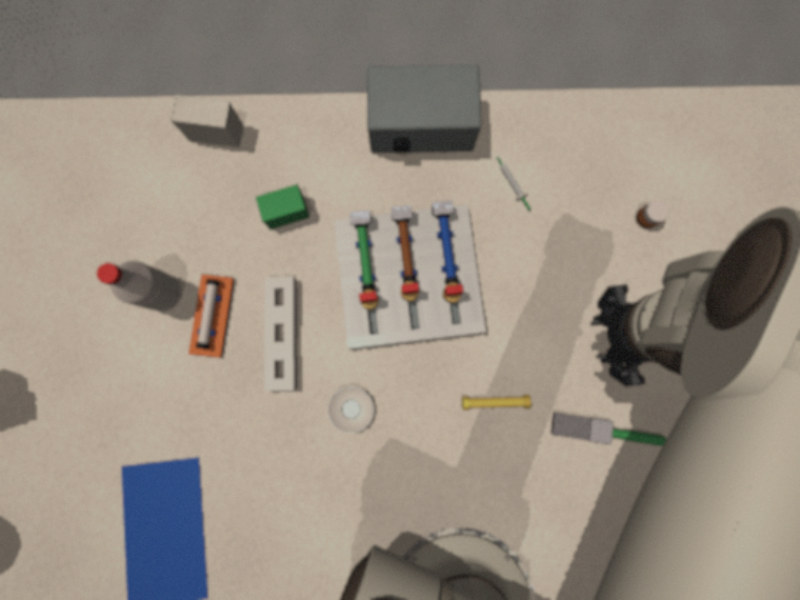

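All three rods are home with their bars across the lanes, at (365,298), (410,288) and (453,289). The white rod is on the rest at (210,312), and the other things on the bench are where they were. Handing in.

```bash
python3 -c "
from workcell import bot
print(bot.job_done())"
```

```text
the job is handed in; nothing more can be done
None
```

The job is handed in (no verdict came back): the white rod is on the orange rest and the green, amber and blue rods are home in lanes 1, 2 and 3, each with its stud locked against it; stud3's bar already lay along the slot at the start, so I drew it back without an unlocking turn.

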